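# Gauge the centrifuge drive hubs and click the right one into the one-way slide

### The job

Take the black dust cap off the test shaft (the one standing on the gauge stand's round steel disc; the spare is parked on the black pad), pick out the hub whose keyways line up with the test shaft's keys and prove it by sliding it fully down onto that shaft. Then set it in the open end of the one-way slide and push it along until the sprung pawl has clicked out behind it, and put all the other hubs flat on their flanges in the returns tray and the cap back over the test shaft, fully down. Leave everything else on the bench where it is.

Things in the scene. Friction and masses are not known exactly. Their poses are not given: they have to be found in the camera images.
- hub_a: loose aluminium hub, 160 g: square flange 50 x 50 x 10 mm, octagonal boss (38 mm across flats, flats parallel to the flange sides and at 45 degrees) up to 46 mm height, 20 mm through bore. Origin: centre of underside, z up the bore, x and y square to the flange. Two keyways 90 degrees apart: along its +x and its +y axes. Keyways: 8 mm wide, 4.5 mm deep, full height.
- hub_b: loose aluminium hub, 160 g: square flange 50 x 50 x 10 mm, octagonal boss (38 mm across flats, flats parallel to the flange sides and at 45 degrees) up to 46 mm height, 20 mm through bore. Origin: centre of underside, z up the bore, x and y square to the flange. Two keyways opposite one another (180 degrees apart): along its +x and its -x axes. Keyways: 8 mm wide, 4.5 mm deep, full height.
- hub_c: loose aluminium hub, 160 g: square flange 50 x 50 x 10 mm, octagonal boss (38 mm across flats, flats parallel to the flange sides and at 45 degrees) up to 46 mm height, 20 mm through bore. Origin: centre of underside, z up the bore, x and y square to the flange. Two keyways 135 degrees apart: along its +x axis and 135 degrees anticlockwise from it (from above). Keyways: 8 mm wide, 4.5 mm deep, full height. May be absent.
- hub_d: loose aluminium hub, 160 g: square flange 50 x 50 x 10 mm, octagonal boss (38 mm across flats, flats parallel to the flange sides and at 45 degrees) up to 46 mm height, 20 mm through bore. Origin: centre of underside, z up the bore, x and y square to the flange. A single keyway, along its +x axis. Keyways: 8 mm wide, 4.5 mm deep, full height. May be absent.
- hub_e: loose aluminium hub, 160 g: square flange 50 x 50 x 10 mm, octagonal boss (38 mm across flats, flats parallel to the flange sides and at 45 degrees) up to 46 mm height, 20 mm through bore. Origin: centre of underside, z up the bore, x and y square to the flange. Plain bore, no keyway. May be absent.
- gauge_stand: fixed grey plate 80 (x) x 200 (y) x 10 mm; origin at the centre of its underside. On it a round steel disc (68 mm across, 3 mm high) at y = +55 mm, the test place, and a square black pad (60 mm, 3 mm high) at y = -55 mm, the spare place. One keyed shaft stands upright on each; which is where varies.
- test_place (a point): centre of the top of the round steel disc on the gauge stand, 13 mm above the bench; the shaft standing here is the test shaft. A hub fully down on it has its origin at this point.
- spare_place (a point): centre of the top of the square black pad on the gauge stand, 13 mm above the bench; the shaft here is only parked.
- shaft_a: fixed upright steel shaft, 17 mm diameter, 36 mm tall; two dark keys 5 mm wide, 33 mm high, reaching 12.5 mm from the axis, 90 degrees apart: along its +x and +y axes. Origin: centre of its foot, z up. hub_a slides onto it when the hub's x axis points along the shaft's x axis (to about 5 degrees).
- shaft_b: the same shaft, but with its two keys opposite one another: along its +x and -x axes. Hub_b slides onto it when the hub's x axis is turned along the shaft's x axis, either way round (to about 5 degrees).
- cap: loose black plastic dust cap, 40 g, standing over the test shaft at the start: octagonal, 34 mm across flats, 46 mm high, closed on top, open below; its 29 mm bore, 42 mm deep, clears either shaft with its keys at any yaw. Origin: centre of its lower rim, z up, x square to a flat. Fully down on a shaft its origin is at test_place (or spare_place).
- slide: fixed one-way slide: base plate 230 x 96 x 8 mm, its top the channel floor; origin on the underside. Channel along its +x, between white walls 15 mm high and 56 mm apart, from an open end at x = -85 to an end stop at x = +92 mm. From x = +42 on, lips on the walls (15 to 18 mm above the floor) leave a 44 mm gap: a flange gets in only by sliding under them.
- slide_mouth (a point): point on the channel floor, 8 mm above the bench, on the centreline at slide x = -50 mm: a hub can be set down here from above, flange sides parallel to the walls, clear of the pawl. Its x axis points along the channel to the home end.
- slide_home (a point): point on the channel floor, 8 mm above the bench, on the centreline at slide x = +66 mm (116 mm beyond slide_mouth): where the origin of a hub lies when home between pawl and end stop 1 mm short of the end stop (a hub let go more than 3 mm short of this leaves the pawl caught on its flange). Same axes as the slide.
- pawl (a joint): sprung brass lever, 36 mm, pivoted in the slide's left (+y) wall at slide x = 0, slanting into the channel to x = 31, y = 16 mm, 11 mm high. 0 rad: out, barring the channel; about 0.5: folded into the wall. A hub sliding in folds it aside (2 to 6 N); it springs out behind the flange and blocks the way back.
- tray: fixed steel returns tray, 150 x 150 mm outside, walls 5 mm thick, 16 mm high; origin under its centre.
- tray_in (a point): centre of the tray's inner floor, 5 mm above the bench; the floor reaches 70 mm from here to each side along the tray's x and y. Room for four hubs in two rows of two.
- collar: bystander: loose plain steel collar, 34 mm across, 14 mm high
- hex_key: bystander: loose dark L-shaped hex key, 90 mm long, 7 mm thick
- reagent: bystander: small upright amber bottle, 48 mm across, 85 mm high
- marker: bystander: white marker pen with black cap, 140 mm long, 15 mm thick
- tip_box: bystander: white pipette-tip box 80 x 120 x 54 mm
- dish: bystander: shallow glass dish 90 mm across, 14 mm high
Things that resemble listed ones, but are neither listed nor needed, are in the scene too. Leave any red or yellow look-alike of the hub_a alone.

How it is judged:
On the way, in this order (a step that is already met when the one before it is completed fails the run):
1. the hub that matches the test shaft is fully down on it (((horizontal distance between shaft_a and test_place below 0.02 m and horizontal distance between hub_a and test_place below 0.005 m and z of hub_a in the frame of test_place below 0.004 m and angle between hub_a's own z axis and vertical below 0.1 rad) or (horizontal distance between shaft_b and test_place below 0.02 m and horizontal distance between hub_b and test_place below 0.005 m and z of hub_b in the frame of test_place below 0.004 m and angle between hub_b's own z axis and vertical below 0.1 rad))), for 0.2 s.
2. that hub is home in the slide, with the pawl sprung out behind it (((horizontal distance between shaft_a and test_place below 0.02 m and x of hub_a in the frame of slide_home between -0.012 and 0.006 m and y of hub_a in the frame of slide_home between -0.008 and 0.008 m and z of hub_a in the frame of slide_home below 0.005 m and value of joint pawl below 0.15 rad and angle between hub_a's own z axis and vertical below 0.12 rad) or (horizontal distance between shaft_b and test_place below 0.02 m and x of hub_b in the frame of slide_home between -0.012 and 0.006 m and y of hub_b in the frame of slide_home between -0.008 and 0.008 m and z of hub_b in the frame of slide_home below 0.005 m and value of joint pawl below 0.15 rad and angle between hub_b's own z axis and vertical below 0.12 rad))), for 0.2 s.
At the end, for the whole second after the job is handed in: The matching hub is flat in the slide, 12 mm short of to 6 mm past home (8 mm across), pawl out (under 0.15 rad); all other hubs stand on their flanges on the tray floor (6 mm, 0.15 rad), centres within 60 mm of its centre along both tray axes; cap down on test shaft (5, 4 mm) (((horizontal distance between shaft_a and test_place below 0.02 m and x of hub_a in the frame of slide_home between -0.012 and 0.006 m and y of hub_a in the frame of slide_home between -0.008 and 0.008 m and z of hub_a in the frame of slide_home below 0.005 m and value of joint pawl below 0.15 rad and angle between hub_a's own z axis and vertical below 0.12 rad and linear speed of hub_a below 0.03 m/s and (horizontal distance between cap and test_place below 0.005 m and z of cap in the frame of test_place below 0.004 m and angle between cap's own z axis and vertical below 0.1 rad) and (x of hub_b in the frame of tray_in between -0.06 and 0.06 m and y of hub_b in the frame of tray_in between -0.06 and 0.06 m and z of hub_b in the frame of tray_in below 0.006 m and angle between hub_b's own z axis and vertical below 0.15 rad and linear speed of hub_b below 0.03 m/s) and (x of hub_c in the frame of tray_in between -0.06 and 0.06 m and y of hub_c in the frame of tray_in between -0.06 and 0.06 m and z of hub_c in the frame of tray_in below 0.006 m and angle between hub_c's own z axis and vertical below 0.15 rad and linear speed of hub_c below 0.03 m/s) and (x of hub_d in the frame of tray_in between -0.06 and 0.06 m and y of hub_d in the frame of tray_in between -0.06 and 0.06 m and z of hub_d in the frame of tray_in below 0.006 m and angle between hub_d's own z axis and vertical below 0.15 rad and linear speed of hub_d below 0.03 m/s) and (x of hub_e in the frame of tray_in between -0.06 and 0.06 m and y of hub_e in the frame of tray_in between -0.06 and 0.06 m and z of hub_e in the frame of tray_in below 0.006 m and angle between hub_e's own z axis and vertical below 0.15 rad and linear speed of hub_e below 0.03 m/s)) or (horizontal distance between shaft_b and test_place below 0.02 m and x of hub_b in the frame of slide_home between -0.012 and 0.006 m and y of hub_b in the frame of slide_home between -0.008 and 0.008 m and z of hub_b in the frame of slide_home below 0.005 m and value of joint pawl below 0.15 rad and angle between hub_b's own z axis and vertical below 0.12 rad and linear speed of hub_b below 0.03 m/s and (horizontal distance between cap and test_place below 0.005 m and z of cap in the frame of test_place below 0.004 m and angle between cap's own z axis and vertical below 0.1 rad) and (x of hub_a in the frame of tray_in between -0.06 and 0.06 m and y of hub_a in the frame of tray_in between -0.06 and 0.06 m and z of hub_a in the frame of tray_in below 0.006 m and angle between hub_a's own z axis and vertical below 0.15 rad and linear speed of hub_a below 0.03 m/s) and (x of hub_c in the frame of tray_in between -0.06 and 0.06 m and y of hub_c in the frame of tray_in between -0.06 and 0.06 m and z of hub_c in the frame of tray_in below 0.006 m and angle between hub_c's own z axis and vertical below 0.15 rad and linear speed of hub_c below 0.03 m/s) and (x of hub_d in the frame of tray_in between -0.06 and 0.06 m and y of hub_d in the frame of tray_in between -0.06 and 0.06 m and z of hub_d in the frame of tray_in below 0.006 m and angle between hub_d's own z axis and vertical below 0.15 rad and linear speed of hub_d below 0.03 m/s) and (x of hub_e in the frame of tray_in between -0.06 and 0.06 m and y of hub_e in the frame of tray_in between -0.06 and 0.06 m and z of hub_e in the frame of tray_in below 0.006 m and angle between hub_e's own z axis and vertical below 0.15 rad and linear speed of hub_e below 0.03 m/s)))); the robot touches nothing.
It fails at once if one of the other things on the bench is moved more than 6 cm (distance of any of collar, hex_key, reagent, marker, tip_box, dish from where it was at the start of the episode above 0.06 m).
It fails at once if the bottle is tipped over (angle between reagent's own z axis and vertical above 0.7 rad).
Of hub_c, hub_d, hub_e only 1 to 3 are there at a start; the rules pass over those that are not, and their reading is None.
At some moment in a run one of hub_a, hub_b, hub_c, hub_d, hub_e may be knocked a few centimetres aside while the robot is not near it.
Once in a run the grip may slacken for a moment while it holds something.
It also fails if it takes over 210 s, if anything falls off the work surface, if the arm or the gripper's body presses on something with over 40 N, if the wrist force passes 120 N, or if a joint passes its speed limit or range.

### The arm

A 6-joint arm with a two-finger parallel gripper is mounted at the origin on the work surface. World frame = base frame: x ahead of the robot, y to its left, z up, the work surface at z = 0. Lengths are in m, angles in rad, forces in N, time in s.
With the tool pointing down it reaches from about 0.35 to 0.85 m from the base axis. Payload 8.1 kg.
Tool frame: the origin (TCP) lies midway between the tips of the shut fingers; the grasp point (between the pads) lies robot.grip_depth behind it (robot.grip_depth is the distance from the TCP to the grasp point, in m); z points along the fingers, y is the line along which they close (so a half turn about z gives the same grasp; the last joint's range is limited). The gripper opens to 93 mm and grips with 3 to 60 N. Pads are 15 mm wide; open, the fingers measure 128 mm over their backs; the gripper's body (75 mm by 188 mm) begins 65 mm behind the grasp point.
Start: joints at [-1.34, 0.13, 1.488, -0, 1.523, -0.085], TCP at [0.186, -0.57, 0.219] pointing down, gripper open.
Joint ranges: [-2.96, 2.96], [-0.89, 2.26], [0.02, 2.5], [-1.34, 4.48], [0, 2.73], [-2.66, 2.66]. Speed limits (rad/s): [2.39, 2.39, 2.79, 3.14, 3.14, 3.14].

### API

Orientations are given as a rotation vector (axis times angle).
In Python, from plant import robot gives the robot as it stands.
- The arm moves only by the tool carry_out, never from a script. Its argument "rows" is a list of rows, each a list of 6 numbers: the shift along the tool's x, y, z in m, then the turn, a rotation vector about the tool's x, y, z in degrees. A call has 1 to 12 rows; each row is the pose to reach, as a shift and turn from the pose commanded when the call began, along the tool's axes at that moment; what a row does not reach only later rows make up. A row lasts 1/8 s, in which the tool goes at most 62.5 mm and 10.7 degrees, less where a joint would pass 70% of its speed; a pose out of reach is approached as far as the arm can. A call with a gripper value outside its range is refused whole. "jaw" is the closure in counts, from 0 (fully open) to 255 (shut), set as the call begins (left out, the last holds). The fingers move at their own pace and stop on an object; "force" is the grip in N (left out, the last holds). Time passes only in rows, so rows that repeat a pose let the fingers close. It gives the time, the measured TCP pose, the force, the opening and the grip force at its end, in the units of the state.
- robot.read_state(): the state, without advancing time (a new reading comes with each control period).
- robot.read_camera(name): name is "scene" or "top"; returns the picture (384x512x3 uint8, red, green, blue); there is no depth.
- robot.camera_model(name): a dict with "fx", "fy", "cx", "cy" (pixels), "R" (3x3) and "t" (3): a world point X has camera coordinates R X + t. Camera axes: x right, y down, z forward; pixel columns grow to the right and rows downward; lengths in m; the calibration is good to about 2 mm. A picture is of the moment at which its call begins. camera_model takes no time and is no camera call.
- robot.close_job(): hands the job in; it is judged then, once.
Trained networks look in the newest picture that a camera, given by its name, has taken for a name from the list of things; names that differ only in an ending like _2 or _b are one class to them, and where a whole thing is asked for, a point or a joint stands for the part that bears it (a point fixed in the world has none). Each returns a list of dicts, best first, with "conf" (0 to 1); they miss things now and then, are a little off and sometimes report something else, mostly with a low value. They report only what shows in the picture. A call takes as long as a camera call. They do not tell look-alikes from the thing itself.
- robot.outline_of(camera, target): "pixels" (384x512 bool, what is visible of it) and "pixel" ([column, row] in pixels, amid what is visible of it).
The state is a dict: "t": time; "q": joint angles; "dq": joint speeds; "joint_torque": joint torques, N m; "tool_pos": TCP position; "orientation": TCP orientation; "force": force on the tool from outside, world axes, zero at the start; "wrist_torque": the same for the moment, N m; "opening": finger opening in m; "gripper_force": force on a finger pad.
Only numpy, scipy, OpenCV 4.12 (cv2) and the standard library are available. Lean on these libraries where they do the work, as an engineer would, in place of code of your own. Each camera call takes 0.05 s, during which the arm holds its last target. There are 200 camera calls.

## Working session

There is one attempt and no reset: what is moved stays moved. The work goes in short steps, Python scripts to look and compute and a tool call to move; the robot and the scene stay as the last step left them, time stands still between calls to the robot, and variables do not carry over. Pictures are saved under pics/ and viewed, at most 14 in all, crops included, and the job is handed in when it is done.

Besides the shell and the picture viewer there is one more tool, called after ">>>" by a JSON object that holds its "method" and its "body", one argument or row to a line. carry_out: Moves the arm, as the interface text tells. Its arguments: {"type":"object","properties":{"rows":{"type":"array"},"jaw":{"type":"number"},"force":{"type":"number"}},"required":["rows"]}

```bash
ls; mkdir -p pics; python3 - <<'E'
from plant import robot
import cv2,numpy as np
s=robot.read_state();print({k:np.round(v,3) for k,v in s.items()},robot.grip_depth)
for c in("scene","top"):
    im=robot.read_camera(c);cv2.imwrite(f"pics/{c}0.png",cv2.resize(im[:,:,::-1],(800,600),interpolation=cv2.INTER_CUBIC))
    m=robot.camera_model(c);print(c,m['fx'],m['fy'],m['cx'],m['cy'],np.round(m['R'],3).tolist(),np.round(m['t'],3), 'pos',np.round(-np.array(m['R']).T@m['t'],3))
E
```

```text
pics
{'t': np.float64(0.0), 'q': array([-1.34 ,  0.131,  1.489,  0.   ,  1.523, -0.085]), 'dq': array([ 0.001,  0.   , -0.   ,  0.   ,  0.002, -0.   ]), 'joint_torque': array([-2.0000e-03, -5.5984e+01, -4.9176e+01,  7.7000e-02,  3.6000e-02,
       -0.0000e+00]), 'tool_pos': array([ 0.186, -0.57 ,  0.218]), 'orientation': array([-3.101, -0.494,  0.   ]), 'force': array([-0.048, -0.308,  0.501]), 'wrist_torque': array([-0.01 ,  0.004, -0.026]), 'gripper_force': np.float64(0.0), 'opening': np.float64(0.093)} 0.0188
scene 351.5228302095537 351.5228302095537 254.49332567091207 192.1694489928431 [[-0.708, 0.706, -0.019], [0.5, 0.483, -0.719], [-0.499, -0.518, -0.695]] [ 0.439 -0.225  1.197] pos [1.02  0.419 0.678]
top 392.35353048029884 392.35353048029884 256.37861360503905 186.18859641283024 [[-0.024, -1.0, 0.004], [-0.981, 0.023, -0.193], [0.193, -0.009, -0.981]] [-0.054  0.595  1.047] pos [ 0.381 -0.058  1.142]
```

View pics/top0.png

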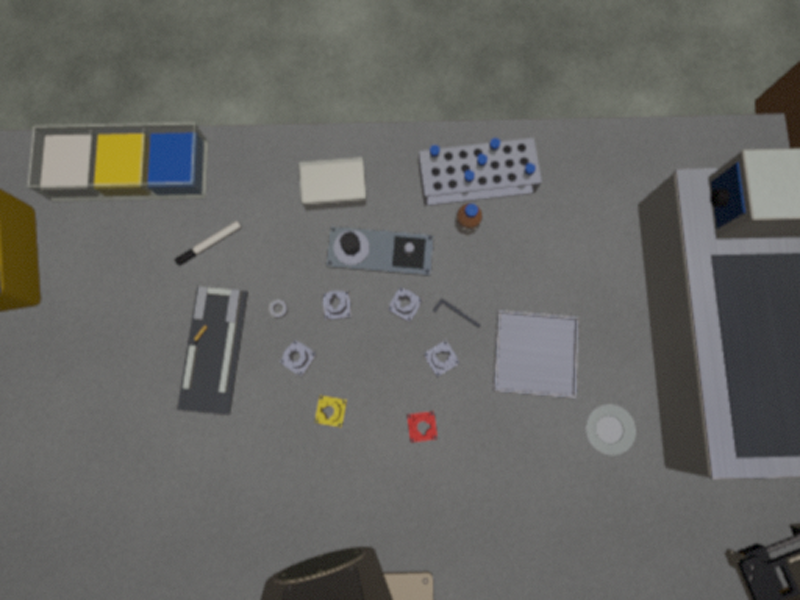

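View pics/scene0.png

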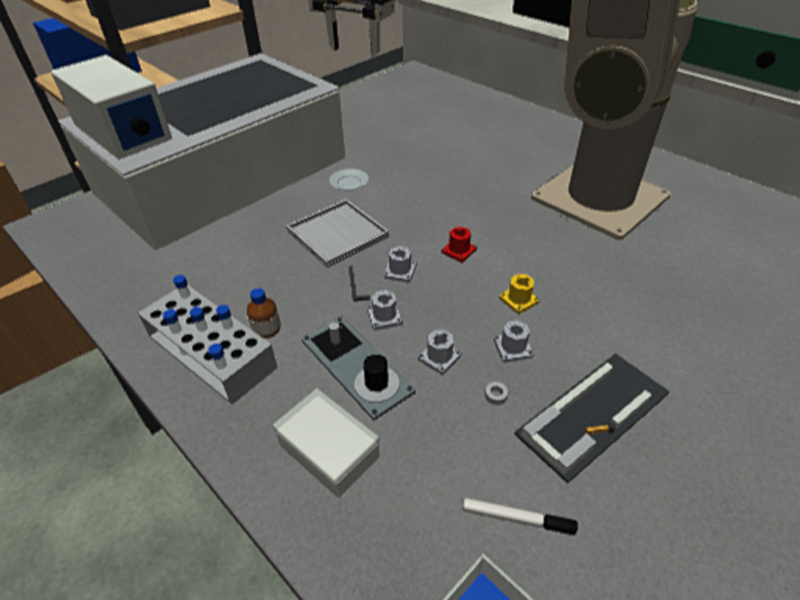

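Top view (800x600): four aluminium hubs at (337,305), (405,304), (297,358), (442,358). Yellow (331,411) and red (422,427) are look-alikes to leave alone. The cap is on the disc at (350,243), the spare shaft at (408,247), the slide at (213,350) and the tray at (537,353). Next, enlarged crops of the hubs and the spare shaft.

```bash
cat > h.py <<'E'
from plant import robot
import cv2,numpy as np
from scipy.spatial.transform import Rotation as Ro
CM={c:robot.camera_model(c) for c in("scene","top")}
def proj(c,X):
    m=CM[c];P=np.atleast_2d(X)@np.array(m['R']).T+m['t']
    return np.c_[m['fx']*P[:,0]/P[:,2]+m['cx'],m['fy']*P[:,1]/P[:,2]+m['cy']]
def ray(c,px,z):
    m=CM[c];R=np.array(m['R']);o=-R.T@m['t'];px=np.atleast_2d(px)
    d=np.c_[(px[:,0]-m['cx'])/m['fx'],(px[:,1]-m['cy'])/m['fy'],np.ones(len(px))]@R
    return o+d*((z-o[2])/d[:,2])[:,None]
E
python3 - <<'E'
from h import *
T=robot.read_camera("top");S=robot.read_camera("scene")
np.save("T0.npy",T);np.save("S0.npy",S)
pts=[(337,303),(405,302),(297,356),(442,356),(408,247)]
top=[];sc=[]
for u in pts:
    p=np.array(u)*.64
    X=ray("top",p,.03 )[0];q=proj("scene",X)[0];print(np.round(X,3))
    def crop(I,p,h=14,n=156):
        return cv2.resize(cv2.getRectSubPix(I,(2*h,2*h),tuple(map(float,p))),(n,n),interpolation=cv2.INTER_CUBIC)
    top.append(crop(T,p));sc.append(crop(S,q,18))
M=np.vstack([np.hstack(top),np.hstack(sc)])
M=cv2.normalize(M,None,0,255,cv2.NORM_MINMAX)
cv2.imwrite("pics/crops.png",M[:,:,::-1])
for n in("hub_a","cap","slide","tray","gauge_stand"):
    for c in("top","scene"):
        print(n,c,[(np.round(d['pixel'],1).tolist(),round(d['conf'],2),int(d['pixels'].sum())) for d in robot.outline_of(c,n)])
E
```

```text
[0.579 0.049 0.03 ]
[ 0.578 -0.076  0.03 ]
[0.483 0.122 0.03 ]
[ 0.477 -0.141  0.03 ]
[ 0.683 -0.085  0.03 ]
hub_a top [([261.4, 195.6], 0.85, 254), ([271.5, 270.7], 0.83, 282), ([280.5, 229.7], 0.81, 267), ([217.2, 261.1], 0.75, 259), ([217.2, 198.8], 0.6, 277), ([187.7, 231.4], 0.51, 301)]
hub_a scene [([327.6, 218.7], 0.96, 430), ([329.8, 186.2], 0.9, 433), ([281.8, 226.2], 0.8, 462), ([247.7, 200.4], 0.77, 408), ([254.6, 169.8], 0.7, 318), ([294.1, 156.5], 0.7, 265)]
cap top [([226.9, 161.1], 0.63, 148)]
cap scene [([239.3, 235.9], 0.6, 303)]
slide top [([138.1, 227.1], 0.85, 2626), ([279.7, 229.2], 0.47, 322)]
slide scene [([377.6, 265.2], 0.85, 3849), ([327.9, 329.4], 0.39, 684)]
tray top [([341.7, 227.1], 0.56, 2833)]
tray scene [([215.4, 147.8], 0.69, 1586), ([317.6, 250.9], 0.3, 149)]
gauge_stand top [([245.0, 159.4], 0.82, 1523)]
gauge_stand scene [([228.8, 237.8], 0.96, 1692)]
```

View pics/crops.png

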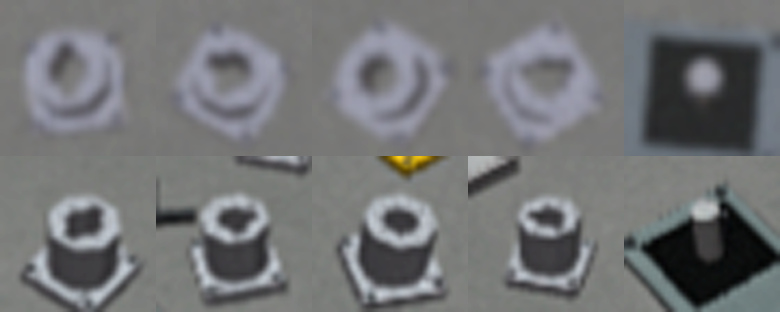

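```bash
cat >> h.py <<'E'
from scipy.optimize import minimize
def box(x0,x1,y0,y1,z0,z1): return np.array([[x,y,z] for x in(x0,x1) for y in(y0,y1) for z in(z0,z1)],float)
def octa(f,z0,z1):
    a=np.deg2rad(22.5+45*np.arange(8));r=f/2/np.cos(np.pi/8)
    return np.array([[r*np.cos(t),r*np.sin(t),z] for t in a for z in(z0,z1)])
MOD=dict(hub=[box(-.025,.025,-.025,.025,0,.010),octa(.038,.01,.046)],cap=[octa(.034,0,.046)],
 tray=[box(-.075,.075,-.075,.075,0,.016)],gauge_stand=[box(-.04,.04,-.1,.1,0,.01)],
 slide=[box(-.115,.115,-.048,.048,0,.008),box(-.085,.1,-.036,.036,.008,.023)])
def place(P,x,y,z,w):
    c,s=np.cos(w),np.sin(w);return P@np.array([[c,-s,0],[s,c,0],[0,0,1]]).T+[x,y,z]
def sil(c,parts,p,z,K=6):
    M=np.zeros((384*K,512*K),np.uint8)
    for P in parts:
        q=(proj(c,place(P,p[0],p[1],z,p[2]))+.5)*K
        cv2.fillConvexPoly(M,cv2.convexHull((q*16).astype(np.int32)),255,cv2.LINE_8,4)
    return cv2.resize(M,(512,384),interpolation=cv2.INTER_AREA)/255.
def fit(name,masks,p0,z=0,hull=False):
    """masks: dict cam->bool; returns best (x,y,yaw), IoU"""
    ms={}
    for c,m in masks.items():
        m=m.astype(np.uint8)
        if hull:
            h=cv2.convexHull(cv2.findNonZero(m));m=cv2.fillConvexPoly(np.zeros_like(m),h,1)
        ms[c]=m.astype(float)
    def cost(p,f=1):
        e=0
        for c,m in ms.items():
            s=sil(c,MOD[name],p,z);e+=1-np.minimum(s,m).sum()/np.maximum(s,m).sum()
        return e/len(ms)
    best=None
    for w in ([p0[2]] if len(p0)>2 else np.deg2rad([-30,0,30])):
        x0=np.array([p0[0],p0[1],w])
        r=minimize(cost,x0,method="Nelder-Mead",options=dict(initial_simplex=x0+np.vstack([[0,0,0],np.diag([.008,.008,.2])]),xatol=2e-4,fatol=1e-4,maxiter=120))
        if best is None or r.fun<best.fun:best=r
    return best.x,1-best.fun
E
cat > m1.py <<'E'
from h import *
out={c:robot.outline_of(c,"hub_a") for c in CM}
for c in CM: robot.read_camera
guess=[(.579,.049),(.578,-.076),(.483,.122),(.477,-.141)]
def near(c,l,X):
    q=proj(c,X)[0];d=[np.linalg.norm(np.array(o['pixel'])-q) for o in l];i=int(np.argmin(d));return l[i]['pixels'] if d[i]<12 else None
res={}
for i,g in enumerate(guess):
    ms={c:near(c,out[c],[*g,.025]) for c in CM};ms={c:m for c,m in ms.items() if m is not None}
    p,s=fit("hub",ms,g);res[i]=p
    print("hub",i,np.round(p[:2],4),np.round(np.degrees(p[2]),1)," mod90",round(s,3),[ (c,np.round(fit("hub",{c:ms[c]},p)[0][:2],4)) for c in ms])
for n,g,z in(("cap",(.69,.02),.013),("tray",(.49,-.3),0),("gauge_stand",(.68,-.03),0),("slide",(.49,.28),0)):
    ms={c:robot.outline_of(c,n)[0]['pixels'] for c in CM}
    p,s=fit(n,ms,g,z,n!="cap");print(n,np.round(p[:2],4),np.round(np.degrees(p[2]),1),round(s,3))
    res[n]=p
np.save("res.npy",res,allow_pickle=True)
E
python3 m1.py
```

```text
hub 0 [0.5805 0.0532] 5.9  mod90 0.865 [('scene', array([0.583 , 0.0549])), ('top', array([0.5799, 0.0525]))]
hub 1 [ 0.5791 -0.0746] -33.4  mod90 0.852 [('scene', array([ 0.5814, -0.0718])), ('top', array([ 0.5781, -0.0752]))]
hub 2 [0.483  0.1252] -34.9  mod90 0.873 [('scene', array([0.4839, 0.127 ])), ('top', array([0.4826, 0.1246]))]
hub 3 [ 0.4756 -0.1394] 30.6  mod90 0.856 [('scene', array([ 0.4772, -0.1379])), ('top', array([ 0.4751, -0.1401]))]
cap [0.6909 0.0238] 4.1 0.873
tray [ 0.4809 -0.3129] -6.2 0.936
gauge_stand [ 0.6845 -0.0303] -6.3 0.952
slide [0.5022 0.2844] -6.6 0.95
```

```bash
cat >> h.py <<'E'
def tool(a): # tool down, tool x at heading a deg
    a=np.deg2rad(a);return np.array([[np.cos(a),np.sin(a),0],[np.sin(a),-np.cos(a),0],[0,0,-1.]])
def plan(*wp):
    """wp: (x,y,z,a) TCP targets -> rows from the present pose, with rows needed for each leg"""
    s=robot.read_state();R0=Ro.from_rotvec(s['orientation']).as_matrix();p0=s['tool_pos'];last=(p0,R0)
    a0=np.degrees(np.arctan2(R0[1,0],R0[0,0]));print("now",np.round(p0,4),"a",round(a0,2),"open",round(s['opening'],4),"t",s['t'],'F',np.round(s['force'],1))
    for x,y,z,a in wp:
        d=R0.T@(np.array([x,y,z])-p0);R=tool(a);r=np.degrees(Ro.from_matrix(R0.T@R).as_rotvec())
        n=max(np.linalg.norm(np.array([x,y,z])-last[0])/.0625,np.degrees(Ro.from_matrix(last[1].T@R).magnitude())/10.7)
        print([round(v,4) for v in d]+[round(v,1) for v in r],"n>=%.1f"%n);last=(np.array([x,y,z]),R)
E
python3 -c "
from h import *
plan((.69,.024,.2,4.1),(.69,.024,.1,4.1),(.69,.024,.028,4.1))"
```

```text
now [ 0.1864 -0.5703  0.2186] a 18.09 open 0.0929 t 1.2 F [ 0.6  0.3 -0.2]
[np.float64(0.6633), np.float64(-0.4085), np.float64(0.0187), np.float64(-0.0), np.float64(-0.0), np.float64(14.0)] n>=12.5
[np.float64(0.6633), np.float64(-0.4085), np.float64(0.1187), np.float64(-0.0), np.float64(-0.0), np.float64(14.0)] n>=1.6
[np.float64(0.6633), np.float64(-0.4085), np.float64(0.1907), np.float64(-0.0), np.float64(-0.0), np.float64(14.0)] n>=1.2
```

>>> {"method": "carry_out", "body": {
  "rows": [
    [0,0,-0.12,0,0,0],
    [0,0,-0.12,0,0,0],
    [0.6633,-0.4085,-0.1,0,0,14],
    [0.6633,-0.4085,-0.1,0,0,14],
    [0.6633,-0.4085,-0.1,0,0,14],
    [0.6633,-0.4085,-0.1,0,0,14],
    [0.6633,-0.4085,-0.1,0,0,14],
    [0.6633,-0.4085,-0.1,0,0,14],
    [0.6633,-0.4085,-0.1,0,0,14],
    [0.6633,-0.4085,-0.1,0,0,14],
    [0.6633,-0.4085,-0.1,0,0,14],
    [0.6633,-0.4085,-0.1,0,0,14]
  ],
  "jaw": 0
}}

```text
t: 2.7
tool_pos: [0.5912, -0.0921, 0.3228]
orientation: [3.139, 0.112, 0.001]
force: [0.5, -0.1, 0.1]
opening: 0.0933
gripper_force: 0.0
```

```bash
python3 -c "
from h import *
plan((.69,.024,.12,4.1),(.69,.024,.028,4.1))"
```

```text
now [ 0.5912 -0.0921  0.3228] a 4.1 open 0.0933 t 2.7 F [ 0.5 -0.1  0.1]
[np.float64(0.1067), np.float64(-0.1088), np.float64(0.2028), np.float64(0.0), np.float64(-0.0), np.float64(-0.0)] n>=4.1
[np.float64(0.1066), np.float64(-0.1089), np.float64(0.2948), np.float64(0.0), np.float64(-0.0), np.float64(-0.0)] n>=1.5
```

>>> {"method": "carry_out", "body": {
  "rows": [
    [0.1067,-0.1088,0.18,0,0,0],
    [0.1067,-0.1088,0.18,0,0,0],
    [0.1067,-0.1088,0.18,0,0,0],
    [0.1067,-0.1088,0.18,0,0,0],
    [0.1067,-0.1088,0.18,0,0,0],
    [0.1067,-0.1088,0.18,0,0,0]
  ]
}}

```text
t: 3.45
tool_pos: [0.689, 0.0218, 0.1435]
orientation: [3.139, 0.112, 0.001]
force: [-0.5, -0.9, 0.7]
opening: 0.0927
gripper_force: 0.0
```

```bash
python3 -c "
from h import *
plan((.69,.024,.028,4.1))"
```

```text
now [0.689  0.0218 0.1435] a 4.1 open 0.0927 t 3.45 F [-0.5 -0.9  0.7]
[np.float64(0.0011), np.float64(-0.0022), np.float64(0.1155), np.float64(0.0), np.float64(-0.0), np.float64(0.0)] n>=1.8
```

>>> {"method": "carry_out", "body": {
  "rows": [
    [0,0,0.06,0,0,0],
    [0,0,0.1155,0,0,0],
    [0,0,0.1155,0,0,0],
    [0,0,0.1155,0,0,0]
  ]
}}

```text
t: 3.95
tool_pos: [0.6909, 0.0214, 0.0312]
orientation: [3.139, 0.111, 0.007]
force: [0.3, -0.1, 0.2]
opening: 0.093
gripper_force: 0.0
```

>>> {"method": "carry_out", "body": {
  "rows": [
    [0,0,0,0,0,0],
    [0,0,0,0,0,0],
    [0,0,0,0,0,0],
    [0,0,0,0,0,0],
    [0,0,0,0,0,0],
    [0,0,0,0,0,0]
  ],
  "jaw": 255,
  "force": 20
}}

```text
t: 4.7
tool_pos: [0.6887, 0.0228, 0.027]
orientation: [-3.139, -0.112, 0.0]
force: [-0.5, 8.8, 3.0]
opening: 0.0375
gripper_force: 5.9
```

```bash
python3 -c "
from h import *
plan((.69,.024,.14,4.1),(.475,0,.14,4.1),(.475,0,.018,4.1))"
```

```text
now [0.6887 0.0228 0.027 ] a 4.1 open 0.0375 t 4.7 F [-0.5  8.8  3. ]
[np.float64(0.0014), np.float64(-0.0012), np.float64(-0.113), np.float64(-0.1), np.float64(0.0), np.float64(-0.0)] n>=1.8
[np.float64(-0.2148), np.float64(0.0073), np.float64(-0.113), np.float64(-0.1), np.float64(0.0), np.float64(-0.0)] n>=3.5
[np.float64(-0.2148), np.float64(0.0074), np.float64(0.009), np.float64(-0.1), np.float64(0.0), np.float64(-0.0)] n>=2.0
```

>>> {"method": "carry_out", "body": {
  "rows": [
    [0,0,0,0,0,0],
    [0,0,0,0,0,0],
    [0,0,0,0,0,0],
    [0,0,0,0,0,0]
  ]
}}

```text
t: 5.2
tool_pos: [0.6886, 0.0234, 0.027]
orientation: [-3.138, -0.113, 0.0]
force: [-1.1, 6.0, 0.3]
opening: 0.0364
gripper_force: 20.0
```

>>> {"method": "carry_out", "body": {
  "rows": [
    [0,0,-0.05,0,0,0],
    [0,0,-0.11,0,0,0],
    [0,0,-0.12,0,0,0],
    [-0.1,0.004,-0.12,0,0,0],
    [-0.2148,0.0073,-0.12,0,0,0],
    [-0.2148,0.0073,-0.12,0,0,0],
    [-0.2148,0.0073,-0.12,0,0,0],
    [-0.2148,0.0073,-0.12,0,0,0],
    [-0.2148,0.0073,-0.12,0,0,0]
  ]
}}

```text
t: 6.32
tool_pos: [0.4758, -0.0006, 0.1472]
orientation: [3.139, 0.112, 0.001]
force: [-0.7, 0.4, -0.3]
opening: 0.0357
gripper_force: 20.0
```

```bash
python3 -c "
from h import *
plan((.475,0,.04,4.1),(.475,0,.015,4.1))
T=robot.read_camera('top');S=robot.read_camera('scene');np.save('T1.npy',T);np.save('S1.npy',S)
X=[.6905,.0244,.049]
out=[]
for c,I,h in(('top',T,18),('scene',S,22)):
    q=proj(c,X)[0];print(c,q)
    out.append(cv2.resize(cv2.getRectSubPix(I,(2*h,2*h),tuple(map(float,q))),(396,396),interpolation=cv2.INTER_CUBIC))
M=np.hstack(out);M=np.clip(255*(M/255.)**.5,0,255).astype(np.uint8)
cv2.imwrite('pics/shaft.png',M[:,:,::-1])"
```

```text
now [ 0.4758 -0.0006  0.1472] a 4.08 open 0.0357 t 6.325 F [-0.7  0.4 -0.3]
[np.float64(-0.0008), np.float64(-0.0006), np.float64(0.1072), np.float64(0.0), np.float64(-0.1), np.float64(-0.0)] n>=1.7
[np.float64(-0.0009), np.float64(-0.0006), np.float64(0.1322), np.float64(0.0), np.float64(-0.1), np.float64(-0.0)] n>=0.4
top [223.39571638 154.50932655]
scene [239.73676367 234.29819264]
```

View pics/shaft.png

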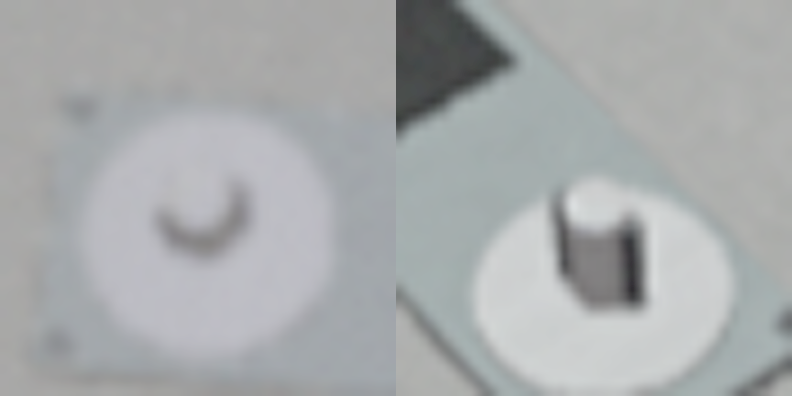

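Shaft crop: two keys, at (560,230) and (635,260) in the scene half, on opposite sides of the shaft. It looks like shaft_b; I'll verify that numerically. First I'll set the cap down at (0.475, 0).

>>> {"method": "carry_out", "body": {
  "rows": [
    [0,0,0.06,0,0,0],
    [0,0,0.11,0,0,0],
    [0,0,0.127,0,0,0],
    [0,0,0.1315,0,0,0],
    [0,0,0.1315,0,0,0]
  ]
}}

```text
t: 7.05
tool_pos: [0.4766, -0.0006, 0.0172]
orientation: [3.139, 0.112, 0.003]
force: [1.3, -0.4, 0.3]
opening: 0.0361
gripper_force: 20.0
```

>>> {"method": "carry_out", "body": {
  "rows": [
    [0,0,0,0,0,0],
    [0,0,0,0,0,0],
    [0,0,0,0,0,0],
    [0,0,-0.03,0,0,0],
    [0,0,-0.09,0,0,0],
    [0,0,-0.15,0,0,0],
    [0,0,-0.2,0,0,0],
    [0,0,-0.2,0,0,0]
  ],
  "jaw": 0
}}

```text
t: 8.05
tool_pos: [0.478, -0.0007, 0.2213]
orientation: [3.138, 0.112, 0.015]
force: [0.2, 0.1, -0.3]
opening: 0.0926
gripper_force: 0.0
```

```bash
cat > syn.py <<'E'
from h import *
K=6
def polyfill(M,c,P,col,p,z):
    q=(proj(c,place(np.asarray(P,float),p[0],p[1],z,p[2]))+.5)*K
    cv2.fillPoly(M,[cv2.convexHull((q*16).astype(np.int32))],col,cv2.LINE_8,4)
def circ(r,z,n=24,cx=0):
    t=np.arange(n)*2*np.pi/n;return np.c_[r*np.cos(t)+cx,r*np.sin(t),np.full(n,z)]
def rot(P,d):
    d=np.deg2rad(d);c,s=np.cos(d),np.sin(d);return P@np.array([[c,-s,0],[s,c,0],[0,0,1]]).T
def fin(M): return cv2.GaussianBlur(cv2.resize(M,(512,384),interpolation=cv2.INTER_AREA),(3,3),.6)
def shaft(c,p,z,keys):
    M=np.full((384*K,512*K),.9,np.float32)
    cam=-np.array(CM[c]['R']).T@CM[c]['t'];v=cam[:2]-p[:2]
    def key(k):polyfill(M,c,rot(box(.0,.0125,-.0025,.0025,0,.033),k),.15,p,z)
    front={k:np.dot(v,[np.cos(p[2]+np.deg2rad(k)),np.sin(p[2]+np.deg2rad(k))])>0 for k in keys}
    [key(k) for k in keys if not front[k]]
    polyfill(M,c,np.vstack([circ(.0085,0),circ(.0085,.036)]),.5,p,z)
    [key(k) for k in keys if front[k]]
    polyfill(M,c,circ(.0085,.036),.95,p,z);return fin(M)
def hub(c,p,z,keys,scale=.55):
    M=np.full((384*K,512*K),.4,np.float32)
    polyfill(M,c,box(-.025,.025,-.025,.025,0,.010),.85,p,z)
    polyfill(M,c,octa(.038,.01,.046),.45,p,z)
    polyfill(M,c,octa(.038,.046,.046),.95,p,z)
    polyfill(M,c,circ(.01,.046),.3,p,z)
    for k in keys:polyfill(M,c,rot(box(0,.0145,-.004,.004,.046,.046),k),.3,p,z)
    return fin(M)
def score(fn,im,p,z,keys,off,r):
    s=0
    for c in im:
        q=proj(c,[p[0],p[1],z+.025])[0].round().astype(int)
        sl=np.s_[q[1]-r:q[1]+r,q[0]-r:q[0]+r]
        pp=np.array([p[0]+off[c][0],p[1]+off[c][1],p[2]])
        A=fn(c,pp,z,keys)[sl];B=im[c][sl];s+=np.corrcoef(A.ravel(),B.ravel())[0,1]
    return s/len(im)
E
cat > m2.py <<'E'
from syn import *
im={c:cv2.cvtColor(robot.read_camera(c),cv2.COLOR_RGB2GRAY).astype(np.float32) for c in CM}
np.save("im2.npy",im,allow_pickle=True)
R=np.load("res.npy",allow_pickle=True).item()
def run(fn,im,g,z,keys,ws,r):
    best=(-9,)
    for w in ws:
        f=lambda v:-score(fn,im,(g[0],g[1],v[4]),z,keys,dict(scene=v[:2],top=v[2:4]),r)
        x0=np.array([0,0,0,0,w])
        c0=[minimize(f,x0,method="Nelder-Mead",options=dict(initial_simplex=x0+np.vstack([np.zeros(5),np.diag([.003,.003,.003,.003,.12])]),maxiter=90,xatol=1e-4,fatol=1e-4))]
        if -c0[0].fun>best[0]:best=(-c0[0].fun,c0[0].x)
    return best
D=np.deg2rad
for n,k,W in(("a",(0,90),D(np.arange(0,360,30))),("b",(0,180),D(np.arange(0,180,30)))):
    b=run(shaft,im,(.6905,.0244),.013,k,W,9);print("shaft",n,round(b[0],3),np.round(b[1][:4]*1e3,1),np.degrees(b[1][4]).round(1))
T=dict(a=(0,90),b=(0,180),c=(0,135),d=(0,),e=())
for i in range(4):
    g=R[i];o=[]
    for n,k in T.items():
        W=g[2]+D(np.arange(0,360,90)); W=W[:1] if n=='e' else W[:2] if n=='b' else W
        b=run(hub,im,g,0,k,W,10);o.append((round(b[0],3),n,np.degrees(b[1][4]).round(1),np.round(b[1][:4]*1e3,1).tolist()))
    o.sort(reverse=True);print(i,np.round(g[:2],4),o[:3])
E
time python3 m2.py
```

```text
shaft a 0.774 [0.5 1.4 1.8 1.1] 188.7
shaft b 0.835 [1.5 2.4 0.5 0.4] 102.0
0 [0.5805 0.0532] [(np.float64(0.566), 'd', np.float64(193.8), [1.2, 1.2, -9.0, 1.3]), (np.float64(0.559), 'b', np.float64(12.2), [0.4, 1.1, -8.0, 2.0]), (np.float64(0.554), 'a', np.float64(102.5), [0.9, 0.9, -9.0, 1.7])]
1 [ 0.5791 -0.0746] [(np.float64(0.581), 'b', np.float64(37.4), [-0.6, 0.3, 11.3, 11.4]), (np.float64(0.518), 'e', np.float64(-34.8), [-0.2, 0.7, 1.8, -0.4]), (np.float64(0.509), 'd', np.float64(56.1), [-0.4, 0.6, 2.6, 0.3])]
2 [0.483  0.1252] [(np.float64(0.835), 'd', np.float64(-6.5), [0.5, 1.2, 38.1, 4.4]), (np.float64(0.822), 'b', np.float64(-107.4), [0.3, 1.0, 37.0, 2.2]), (np.float64(0.821), 'c', np.float64(-1.1), [0.4, 1.0, 39.3, 3.6])]
3 [ 0.4756 -0.1394] [(np.float64(0.761), 'c', np.float64(305.8), [0.5, -0.1, 1.1, -1.9]), (np.float64(0.744), 'd', np.float64(306.3), [0.5, -0.3, 1.0, -1.3]), (np.float64(0.739), 'a', np.float64(306.7), [0.3, -0.2, 0.8, -1.4])]
real	1m18.531s
user	2m0.127s
sys	0m18.707s
```

```bash
cat > m3.py <<'E'
from syn import *
im={c:cv2.cvtColor(np.load(f),cv2.COLOR_RGB2GRAY).astype(np.float32) for c,f in(("top","T0.npy"),("scene","S0.npy"))}
R=np.load("res.npy",allow_pickle=True).item();D=np.deg2rad
T=dict(a=(0,90),b=(0,180),c=(0,135),d=(0,),e=())
for i in range(4):
    g=R[i]
    f=lambda v,k=(),ims=im:-score(hub,ims,(g[0],g[1],v[4]),0,k,dict(scene=v[:2],top=v[2:4]),10)+sum(np.maximum(abs(v[:4])-.004,0))*100
    x0=np.array([0,0,0,0,g[2]])
    r=minimize(f,x0,method="Nelder-Mead",options=dict(initial_simplex=x0+np.vstack([np.zeros(5),np.diag([.003,.003,.003,.003,.1])]),maxiter=140,xatol=1e-4,fatol=1e-4)).x
    print(i,np.round(r[:4]*1e3,1),np.degrees(r[4]).round(1))
    o=[]
    for n,k in T.items():
        for w in np.arange(0,360,90):
            v=r.copy();v[4]+=D(w);o.append((round(-f(v,k),3),n,int(w),[round(-f(v,k,{c:im[c]}),3) for c in im]))
    o.sort(reverse=True);print(o[:5])
E
python3 m3.py
python3 - <<'E'
from h import *
R=np.load("res.npy",allow_pickle=True).item()
T=np.load("T0.npy");S=np.load("S0.npy");rows=[]
for c,I in(("top",T),("scene",S)):
    o=[]
    for i in range(4):
        x,y,w=R[i];g=np.linspace(-.022,.022,190);xx,yy=np.meshgrid(g,-g)   # x right,y up, world axes
        P=np.c_[xx.ravel()+x,yy.ravel()+y,np.full(xx.size,.046)];q=proj(c,P).astype(np.float32).reshape(190,190,2)
        m=cv2.remap(I,q[...,0],q[...,1],cv2.INTER_CUBIC);o.append(cv2.normalize(m,None,0,255,cv2.NORM_MINMAX))
    rows.append(np.hstack(o))
cv2.imwrite("pics/rect.png",np.vstack(rows)[:,:,::-1])
E
```

```text
0 [0.2 0.9 1.4 0.3] 8.6
[(np.float64(0.836), 'b', 180, [np.float64(0.799), np.float64(0.872)]), (np.float64(0.836), 'b', 0, [np.float64(0.799), np.float64(0.872)]), (np.float64(0.828), 'd', 0, [np.float64(0.8), np.float64(0.857)]), (np.float64(0.809), 'd', 180, [np.float64(0.776), np.float64(0.842)]), (np.float64(0.808), 'c', 0, [np.float64(0.78), np.float64(0.835)])]
1 [-0.1  1.   1.  -0.1] -33.4
[(np.float64(0.827), 'a', 90, [np.float64(0.807), np.float64(0.848)]), (np.float64(0.822), 'd', 90, [np.float64(0.81), np.float64(0.833)]), (np.float64(0.806), 'd', 180, [np.float64(0.778), np.float64(0.834)]), (np.float64(0.803), 'c', 90, [np.float64(0.783), np.float64(0.822)]), (np.float64(0.803), 'a', 0, [np.float64(0.789), np.float64(0.817)])]
2 [0.6 1.3 1.  0.6] -36.2
[(np.float64(0.866), 'e', 270, [np.float64(0.855), np.float64(0.876)]), (np.float64(0.866), 'e', 180, [np.float64(0.855), np.float64(0.876)]), (np.float64(0.866), 'e', 90, [np.float64(0.855), np.float64(0.876)]), (np.float64(0.866), 'e', 0, [np.float64(0.855), np.float64(0.876)]), (np.float64(0.847), 'd', 180, [np.float64(0.842), np.float64(0.852)])]
3 [ 1.1  0.1  1.3 -1.2] 33.4
[(np.float64(0.813), 'c', 270, [np.float64(0.9), np.float64(0.726)]), (np.float64(0.793), 'd', 270, [np.float64(0.877), np.float64(0.71)]), (np.float64(0.78), 'a', 270, [np.float64(0.862), np.float64(0.698)]), (np.float64(0.777), 'b', 270, [np.float64(0.855), np.float64(0.699)]), (np.float64(0.777), 'b', 90, [np.float64(0.855), np.float64(0.699)])]
```

View pics/rect.png

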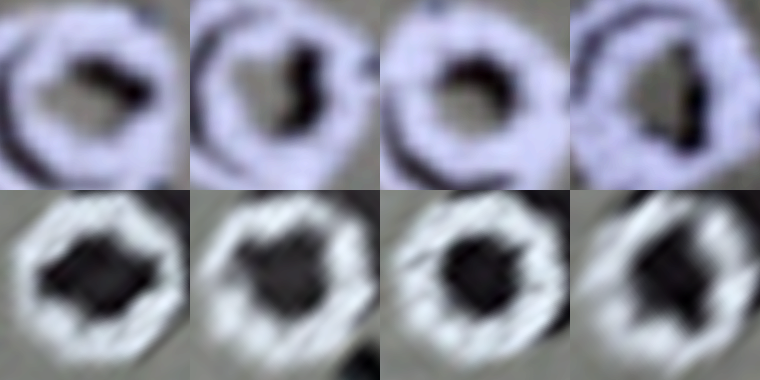

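Scene half of the rectified view, left to right: hub 0 has opposite keyways (hub_b), hub 1 is hub_a-like, hub 2 is plain, hub 3 is hub_c. The test shaft has opposite keys, so the matching hub is hub 0, at about (337,305) in the top picture. I'll grip it twice at right angles to centre it.

```bash
python3 -c "
from h import *
plan((.581,.0535,.12,7.5),(.581,.0535,.023,7.5))"
```

```text
now [ 0.4753 -0.0005  0.216 ] a 4.09 open 0.0927 t 8.15 F [-0.9 -0.3 -0.2]
[np.float64(0.1092), np.float64(-0.0463), np.float64(0.0961), np.float64(0.0), np.float64(-0.1), np.float64(-3.4)] n>=2.4
[np.float64(0.1091), np.float64(-0.0463), np.float64(0.1931), np.float64(0.0), np.float64(-0.1), np.float64(-3.4)] n>=1.6
```

>>> {"method": "carry_out", "body": {
  "rows": [
    [0.1092,-0.0463,0.08,0,0,-3.4],
    [0.1092,-0.0463,0.08,0,0,-3.4],
    [0.1092,-0.0463,0.08,0,0,-3.4],
    [0.1092,-0.0463,0.13,0,0,-3.4],
    [0.1092,-0.0463,0.175,0,0,-3.4],
    [0.1092,-0.0463,0.193,0,0,-3.4],
    [0.1092,-0.0463,0.193,0,0,-3.4]
  ]
}}

```text
t: 9.02
tool_pos: [0.5786, 0.0535, 0.0205]
orientation: [-3.135, -0.205, 0.007]
force: [-0.7, 0.4, 0.1]
opening: 0.0926
gripper_force: 0.0
```

>>> {"method": "carry_out", "body": {
  "rows": [
    [0,0,0,0,0,0],
    [0,0,0,0,0,0],
    [0,0,0,0,0,0],
    [0,0,0,0,0,0],
    [0,0,0,0,0,0],
    [0,0,0,0,0,0],
    [0,0,0,0,0,0],
    [0,0,0,0,0,0],
    [0,0,0,0,0,0]
  ],
  "jaw": 255,
  "force": 20
}}

```text
t: 10.15
tool_pos: [0.5806, 0.0536, 0.0226]
orientation: [-3.135, -0.205, 0.0]
force: [-0.8, 0.8, 1.8]
opening: 0.0381
gripper_force: 19.9
```

>>> {"method": "carry_out", "body": {
  "rows": [
    [0,0,0,0,0,0],
    [0,0,0,0,0,0],
    [0,0,-0.03,0,0,0],
    [0,0,-0.06,0,0,-10],
    [0,0,-0.06,0,0,-20],
    [0,0,-0.06,0,0,-30],
    [0,0,-0.06,0,0,-40],
    [0,0,-0.06,0,0,-50],
    [0,0,-0.06,0,0,-60],
    [0,0,-0.06,0,0,-70],
    [0,0,-0.06,0,0,-80],
    [0,0,-0.06,0,0,-90]
  ],
  "jaw": 0
}}

```text
t: 11.65
tool_pos: [0.5806, 0.0535, 0.0825]
orientation: [2.065, 2.368, -0.0]
force: [-0.2, 0.3, 0.2]
opening: 0.0931
gripper_force: 0.0
```

>>> {"method": "carry_out", "body": {
  "rows": [
    [0,0,0.03,0,0,0],
    [0,0,0.06,0,0,0],
    [0,0,0.06,0,0,0]
  ]
}}

```text
t: 12.02
tool_pos: [0.578, 0.0535, 0.0198]
orientation: [-2.069, -2.359, 0.006]
force: [-0.1, -0.4, 0.0]
opening: 0.0934
gripper_force: 0.0
```

>>> {"method": "carry_out", "body": {
  "rows": [
    [0,0,0,0,0,0],
    [0,0,0,0,0,0],
    [0,0,0,0,0,0],
    [0,0,0,0,0,0],
    [0,0,0,0,0,0],
    [0,0,0,0,0,0],
    [0,0,0,0,0,0],
    [0,0,0,0,0,0],
    [0,0,0,0,0,0]
  ],
  "jaw": 255
}}

```text
t: 13.15
tool_pos: [0.5806, 0.0536, 0.0226]
orientation: [-2.071, -2.362, -0.0]
force: [-0.3, 1.2, 0.4]
opening: 0.0379
gripper_force: 20.0
```

```bash
cat > m4.py <<'E'
from syn import *
im={c:cv2.cvtColor(np.load(f),cv2.COLOR_RGB2GRAY).astype(np.float32) for c,f in(("top","T1.npy"),("scene","S1.npy"))}
D=np.deg2rad
for c in im:
    for n,k in(("b",(0,180)),("a",(0,90))):
        best=[]
        for w in range(0,180 if n=="b" else 360,20):
            f=lambda v:-score(shaft,{c:im[c]},(.6905,.025,v[2]),.013,k,{c:v[:2]},8)+100*sum(np.maximum(abs(v[:2])-.004,0))
            x0=np.array([0,0,D(w)]);r=minimize(f,x0,method="Nelder-Mead",options=dict(initial_simplex=x0+np.vstack([np.zeros(3),np.diag([.002,.002,.2])]),maxiter=80))
            best.append((round(-r.fun,3),np.round(r.x[:2]*1e3,1).tolist(),np.degrees(r.x[2]).round(1)))
        best.sort(reverse=True);print(c,n,best[:2])
    # disc
    I=cv2.resize(im[c],None,fx=4,fy=4,interpolation=cv2.INTER_CUBIC);q=proj(c,[.6905,.025,.013])[0]
    th=cv2.getRectSubPix(im[c],(40,40),tuple(map(float,q)));t,_=cv2.threshold(th.astype(np.uint8),0,255,cv2.THRESH_OTSU)
    for t2 in (t,t+10,t+20):
        m=(I>t2).astype(np.uint8);n,l,st,ce=cv2.connectedComponentsWithStats(m);
        Q=np.round((q+.5)*4).astype(int);lab=l[Q[1]+6*4 if c=="scene" else Q[1],Q[0]+ (0 if c=="scene" else 28)]
        if lab==0: print("none");continue
        h=cv2.convexHull(cv2.findNonZero((l==lab).astype(np.uint8)))[:,0].astype(float)
        W=ray(c,(h+.5)/4-.5,.013)[:,:2];(cx,cy),r=cv2.minEnclosingCircle(W.astype(np.float32));e=cv2.fitEllipse(W.astype(np.float32))
        print(c,"disc",np.round(e[0],4),np.round(e[1],4))
E
python3 m4.py
```

```text
top b [(np.float64(0.908), [0.4, -0.6], np.float64(109.1)), (np.float64(0.907), [0.5, -0.6], np.float64(109.7))]
top a [(np.float64(0.834), [2.8, 0.7], np.float64(153.6)), (np.float64(0.834), [2.5, 0.6], np.float64(161.5))]
top disc [0.6908 0.0242] [0.0688 0.0691]
top disc [0.6908 0.024 ] [0.0648 0.0652]
none
scene b [(np.float64(0.849), [1.5, 1.7], np.float64(99.0)), (np.float64(0.849), [1.4, 1.6], np.float64(99.6))]
scene a [(np.float64(0.815), [0.8, 1.4], np.float64(190.5)), (np.float64(0.807), [0.5, 0.8], np.float64(189.1))]
scene disc [0.6906 0.0251] [0.0676 0.0707]
scene disc [0.6906 0.0252] [0.0667 0.0694]
scene disc [0.6908 0.0252] [0.0655 0.0676]
```

>>> {"method": "carry_out", "body": {
  "rows": [
    [0,0,-0.05,0,0,0],
    [0,0,-0.11,0,0,0],
    [0,0,-0.11,0,0,0],
    [0,0,-0.11,0,0,0]
  ]
}}

```text
t: 13.65
tool_pos: [0.5802, 0.0536, 0.132]
orientation: [-2.071, -2.362, 0.001]
force: [-0.8, -0.5, -1.9]
opening: 0.0376
gripper_force: 20.0
```

```bash
python3 -c "
from h import *
plan((.6907,.0246,.13,15),(.6907,.0246,.08,15))"
```

```text
now [0.5802 0.0536 0.132 ] a 97.49 open 0.0376 t 13.65 F [-0.8 -0.5 -1.9]
[np.float64(-0.0431), np.float64(0.1058), np.float64(0.0019), np.float64(-0.0), np.float64(0.0), np.float64(82.5)] n>=7.7
[np.float64(-0.0431), np.float64(0.1058), np.float64(0.0519), np.float64(-0.0), np.float64(0.0), np.float64(82.5)] n>=0.8
```

>>> {"method": "carry_out", "body": {
  "rows": [
    [-0.006,0.014,0,0,0,10.5],
    [-0.012,0.028,0,0,0,21],
    [-0.018,0.042,0,0,0,31],
    [-0.022,0.056,0,0,0,41.5],
    [-0.028,0.07,0,0,0,52],
    [-0.034,0.084,0,0,0,62],
    [-0.04,0.098,0,0,0,72.5],
    [-0.0431,0.1058,0,0,0,82.5],
    [-0.0431,0.1058,0.04,0,0,82.5],
    [-0.0431,0.1058,0.052,0,0,82.5],
    [-0.0431,0.1058,0.052,0,0,82.5]
  ]
}}

```text
t: 15.02
tool_pos: [0.6888, 0.0247, 0.0773]
orientation: [-3.114, -0.41, 0.009]
force: [-0.3, 0.2, -0.5]
opening: 0.0379
gripper_force: 20.0
```

```bash
python3 -c "
from h import *
plan((.6907,.0246,.072,15),(.6907,.0246,.066,15),(.6907,.0246,.06,15))"
```

```text
now [0.6888 0.0247 0.0773] a 15.01 open 0.0379 t 15.025 F [-0.3  0.2 -0.5]
[np.float64(0.0019), np.float64(0.0006), np.float64(0.0053), np.float64(-0.1), np.float64(0.3), np.float64(0.0)] n>=0.1
[np.float64(0.0019), np.float64(0.0006), np.float64(0.0113), np.float64(-0.1), np.float64(0.3), np.float64(0.0)] n>=0.1
[np.float64(0.0019), np.float64(0.0007), np.float64(0.0173), np.float64(-0.1), np.float64(0.3), np.float64(0.0)] n>=0.1
```

>>> {"method": "carry_out", "body": {
  "rows": [
    [0,0,0.006,0,0,0],
    [0,0,0.01,0,0,0],
    [0,0,0.01,0,0,0],
    [0,0,0.01,0,0,0]
  ]
}}

```text
t: 15.52
tool_pos: [0.6914, 0.0246, 0.0712]
orientation: [3.115, 0.41, 0.001]
force: [0.6, -0.7, -1.3]
opening: 0.0376
gripper_force: 20.0
```

>>> {"method": "carry_out", "body": {
  "rows": [
    [0,0,0.002,0,0,0],
    [0,0,0.004,0,0,0],
    [0,0,0.004,0,0,0],
    [0,0,0.004,0,0,0]
  ]
}}

```text
t: 16.02
tool_pos: [0.6911, 0.0246, 0.0666]
orientation: [-3.115, -0.41, 0.0]
force: [0.2, -0.4, -2.0]
opening: 0.0378
gripper_force: 20.0
```

>>> {"method": "carry_out", "body": {
  "rows": [
    [0,0,0.003,0,0,0],
    [0,0,0.006,0,0,0],
    [0,0,0.01,0,0,0],
    [0,0,0.01,0,0,0],
    [0,0,0.01,0,0,0]
  ]
}}

```text
t: 16.65
tool_pos: [0.6911, 0.0246, 0.0566]
orientation: [3.115, 0.41, -0.0]
force: [0.9, -0.1, -0.6]
opening: 0.0376
gripper_force: 20.0
```

>>> {"method": "carry_out", "body": {
  "rows": [
    [0,0,0.006,0,0,0],
    [0,0,0.012,0,0,0],
    [0,0,0.017,0,0,0],
    [0,0,0.0205,0,0,0],
    [0,0,0.0205,0,0,0],
    [0,0,0.0205,0,0,0]
  ]
}}

```text
t: 17.4
tool_pos: [0.6911, 0.0246, 0.0361]
orientation: [3.115, 0.41, -0.0]
force: [-0.7, 0.4, -1.9]
opening: 0.038
gripper_force: 20.0
```

>>> {"method": "carry_out", "body": {
  "rows": [
    [0,0,0,0,0,0],
    [0,0,0,0,0,0],
    [0,0,0,0,0,0],
    [0,0,0,0,0,0],
    [0,0,0,0,0,0],
    [0,0,0,0,0,0]
  ],
  "jaw": 120
}}

```text
t: 18.15
tool_pos: [0.6912, 0.0246, 0.0361]
orientation: [-3.115, -0.41, -0.0]
force: [0.3, -0.1, 0.1]
opening: 0.0491
gripper_force: 0.0
```

>>> {"method": "carry_out", "body": {
  "rows": [
    [0,0,0,0,0,0],
    [0,0,0,0,0,0],
    [0,0,0,0,0,0],
    [0,0,0,0,0,0]
  ],
  "jaw": 255,
  "force": 30
}}

```text
t: 18.65
tool_pos: [0.6912, 0.0246, 0.0361]
orientation: [3.115, 0.41, 0.0]
force: [0.2, 0.0, -0.5]
opening: 0.0376
gripper_force: 30.0
```

```bash
python3 - <<'E'
from h import *
R=np.load("res.npy",allow_pickle=True).item();p=R["slide"]
o=[]
for c,f in(("top","T0.npy"),("scene","S0.npy")):
    I=np.load(f)
    gx=np.linspace(-.125,.125,750);gy=np.linspace(.05,-.05,300);xx,yy=np.meshgrid(gx,gy)
    P=place(np.c_[xx.ravel(),yy.ravel(),np.full(xx.size,.023)],p[0],p[1],0,p[2])
    q=proj(c,P).astype(np.float32).reshape(300,750,2);m=cv2.remap(I,q[...,0],q[...,1],cv2.INTER_CUBIC)
    m=np.ascontiguousarray(cv2.normalize(m,None,0,255,cv2.NORM_MINMAX))
    for v in(-28,28):cv2.line(m,(0,int((50-v)*3)),(750,int((50-v)*3)),(255,0,0),1)
    for v in(-85,42,92):cv2.line(m,(int((v+125)*3),0),(int((v+125)*3),300),(0,255,0),1)
    o.append(m)
cv2.imwrite("pics/slide.png",np.vstack(o)[:,:,::-1])
E
```

```text
(no output)
```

View pics/slide.png

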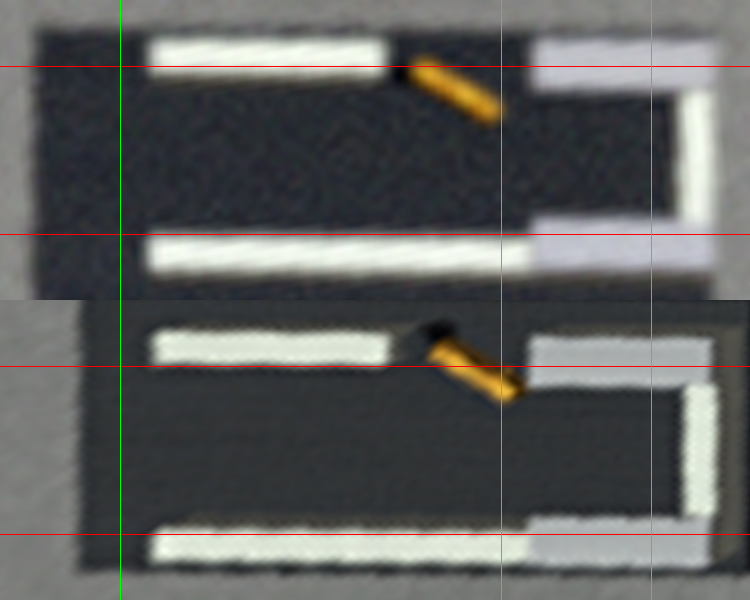

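Both slide views agree: the features sit about 10 mm further along +x than my fitted base centre (walls start at px 150 instead of 120, end stop at 680 instead of 651). The slide origin is therefore about (0.512, 0.283), yaw −6.6°. Next, lift the hub off the shaft and carry it to the mouth.

>>> {"method": "carry_out", "body": {
  "rows": [
    [0,0,-0.02,0,0,0],
    [0,0,-0.05,0,0,0],
    [0,0,-0.1,0,0,0],
    [0,0,-0.1,0,0,0],
    [0,0,-0.1,0,0,0]
  ]
}}

```text
t: 19.27
tool_pos: [0.691, 0.0246, 0.1361]
orientation: [3.115, 0.41, -0.0]
force: [0.2, 0.1, -3.1]
opening: 0.0376
gripper_force: 30.0
```

```bash
python3 -c "
from h import *
plan((.4622,.2887,.136,83.4),(.4622,.2887,.0314,83.4))"
```

```text
now [0.691  0.0246 0.1361] a 14.99 open 0.0376 t 19.275 F [ 0.2  0.1 -3.1]
[np.float64(-0.1527), np.float64(-0.3143), np.float64(0.0001), np.float64(-0.0), np.float64(0.0), np.float64(-68.4)] n>=6.4
[np.float64(-0.1527), np.float64(-0.3143), np.float64(0.1047), np.float64(-0.0), np.float64(0.0), np.float64(-68.4)] n>=1.7
```

>>> {"method": "carry_out", "body": {
  "rows": [
    [-0.02,-0.04,0,0,0,-9],
    [-0.043,-0.09,0,0,0,-19],
    [-0.066,-0.136,0,0,0,-29],
    [-0.09,-0.185,0,0,0,-39],
    [-0.113,-0.233,0,0,0,-49],
    [-0.136,-0.28,0,0,0,-59],
    [-0.1527,-0.3143,0,0,0,-68.4],
    [-0.1527,-0.3143,0,0,0,-68.4],
    [-0.1527,-0.3143,0.05,0,0,-68.4],
    [-0.1527,-0.3143,0.085,0,0,-68.4],
    [-0.1527,-0.3143,0.085,0,0,-68.4],
    [-0.1527,-0.3143,0.085,0,0,-68.4]
  ]
}}

```text
t: 20.78
tool_pos: [0.4629, 0.2882, 0.0518]
orientation: [2.347, 2.088, -0.001]
force: [0.1, 0.5, -0.8]
opening: 0.0379
gripper_force: 30.0
```

```bash
python3 -c "
from h import *
plan((.4622,.2887,.0314,83.4))
S=robot.read_camera('scene');T=robot.read_camera('top');o=[]
for c,I in(('scene',S),('top',T)):
    q=proj(c,[.49,.285,.03])[0];o.append(cv2.resize(cv2.getRectSubPix(I,(100,100),tuple(map(float,q))),(400,400),interpolation=cv2.INTER_CUBIC))
cv2.imwrite('pics/mouth.png',np.hstack(o)[:,:,::-1])"
```

```text
now [0.4629 0.2882 0.0518] a 83.32 open 0.0379 t 20.775 F [ 0.1  0.5 -0.8]
[np.float64(0.0004), np.float64(-0.0007), np.float64(0.0204), np.float64(-0.0), np.float64(0.0), np.float64(-0.1)] n>=0.3
```

View pics/mouth.png

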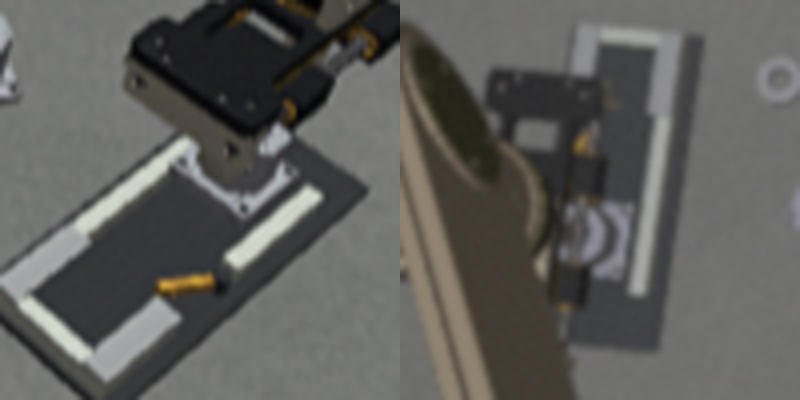

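The hub hangs square between the walls at the mouth, with the flange at scene crop (237,185). Lowering it now.

>>> {"method": "carry_out", "body": {
  "rows": [
    [0,0,0.01,0,0,0],
    [0,0,0.017,0,0,0],
    [0,0,0.0203,0,0,0],
    [0,0,0.0203,0,0,0]
  ]
}}

```text
t: 21.38
tool_pos: [0.4622, 0.2888, 0.031]
orientation: [-2.346, -2.09, 0.001]
force: [-2.3, -0.6, 4.7]
opening: 0.038
gripper_force: 30.0
```

>>> {"method": "carry_out", "body": {
  "rows": [
    [0,0.01,0,0,0,0],
    [0,0.02,0,0,0,0],
    [0,0.03,0,0,0,0],
    [0,0.03,0,0,0,0]
  ]
}}

```text
t: 21.88
tool_pos: [0.4939, 0.2852, 0.0311]
orientation: [2.346, 2.088, 0.003]
force: [2.0, -0.5, 2.1]
opening: 0.038
gripper_force: 30.0
```

>>> {"method": "carry_out", "body": {
  "rows": [
    [0,0.008,0,0,0,0],
    [0,0.016,0,0,0,0],
    [0,0.024,0,0,0,0],
    [0,0.032,0,0,0,0],
    [0,0.032,0,0,0,0]
  ]
}}

```text
t: 22.5
tool_pos: [0.5245, 0.2814, 0.0311]
orientation: [2.346, 2.089, 0.0]
force: [-0.5, -1.1, 5.1]
opening: 0.0378
gripper_force: 30.0
```

>>> {"method": "carry_out", "body": {
  "rows": [
    [0,0.008,0,0,0,0],
    [0,0.016,0,0,0,0],
    [0,0.024,0,0,0,0],
    [0,0.032,0,0,0,0],
    [0,0.038,0,0,0,0],
    [0,0.038,0,0,0,0]
  ]
}}

```text
t: 23.25
tool_pos: [0.562, 0.277, 0.031]
orientation: [2.346, 2.089, -0.0]
force: [-1.0, -0.6, 4.8]
opening: 0.0377
gripper_force: 30.0
```

>>> {"method": "carry_out", "body": {
  "rows": [
    [0,0.004,0,0,0,0],
    [0,0.008,0,0,0,0],
    [0,0.011,0,0,0,0],
    [0,0.011,0,0,0,0],
    [0,0.011,0,0,0,0]
  ]
}}

```text
t: 23.88
tool_pos: [0.5725, 0.2758, 0.031]
orientation: [2.346, 2.09, -0.0]
force: [-2.4, -0.9, 6.6]
opening: 0.0378
gripper_force: 30.0
```

>>> {"method": "carry_out", "body": {
  "rows": [
    [0,0.002,0,0,0,0],
    [0,0.004,0,0,0,0],
    [0,0.004,0,0,0,0],
    [0,0.004,0,0,0,0]
  ]
}}

```text
t: 24.38
tool_pos: [0.5765, 0.2757, 0.0311]
orientation: [-2.346, -2.09, -0.0]
force: [-3.0, 0.4, 5.1]
opening: 0.0379
gripper_force: 30.0
```

```bash
python3 -c "
from h import *
S=robot.read_camera('scene');q=proj('scene',[.56,.285,.02])[0]
cv2.imwrite('pics/home1.png',cv2.resize(cv2.getRectSubPix(S,(100,80),tuple(map(float,q))),(750,600),interpolation=cv2.INTER_CUBIC)[:,:,::-1])"
```

```text
(no output)
```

View pics/home1.png

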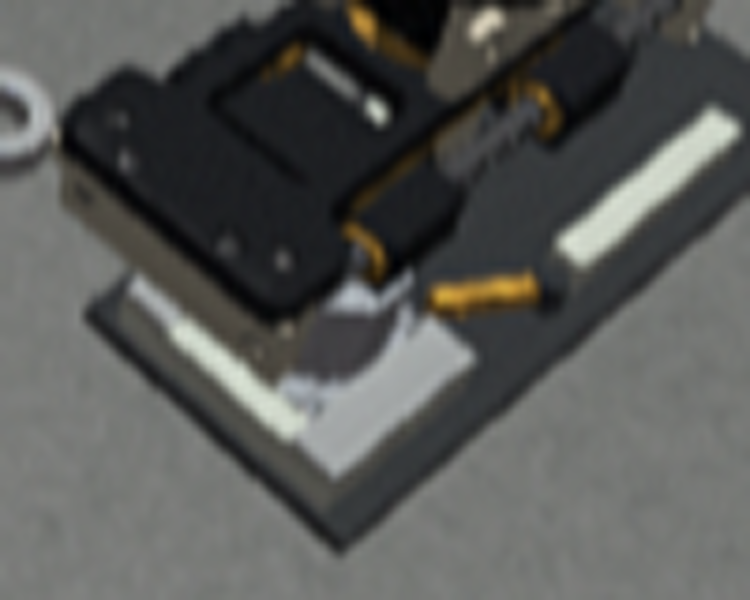

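The pawl at (485,292) appears to be out behind the flange. I'll push gently to find the end stop.

>>> {"method": "carry_out", "body": {
  "rows": [
    [0,0.001,0,0,0,0],
    [0,0.002,0,0,0,0],
    [0,0.002,0,0,0,0]
  ]
}}

```text
t: 24.8
tool_pos: [0.5783, 0.2755, 0.0311]
orientation: [-2.345, -2.09, 0.0]
force: [-2.1, 0.0, 6.1]
opening: 0.038
gripper_force: 30.0
```

>>> {"method": "carry_out", "body": {
  "rows": [
    [0,0.001,0,0,0,0],
    [0,0.002,0,0,0,0],
    [0,0.002,0,0,0,0]
  ]
}}

```text
t: 25.18
tool_pos: [0.5799, 0.2753, 0.031]
orientation: [-2.345, -2.089, 0.001]
force: [-4.8, 0.1, 7.6]
opening: 0.0379
gripper_force: 30.0
```

>>> {"method": "carry_out", "body": {
  "rows": [
    [0,0,0,0,0,0],
    [0,0,0,0,0,0],
    [0,0,0,0,0,0],
    [0,0,0,0,0,0],
    [0,0,-0.04,0,0,0],
    [0,0,-0.1,0,0,0],
    [0,0,-0.16,0,0,0],
    [0,-0.06,-0.2,0,0,0],
    [0,-0.12,-0.2,0,0,0],
    [0,-0.18,-0.2,0,0,0],
    [0,-0.18,-0.2,0,0,0],
    [0,-0.18,-0.2,0,0,0]
  ],
  "jaw": 0
}}

```text
t: 26.68
tool_pos: [0.4021, 0.296, 0.2314]
orientation: [2.345, 2.09, 0.002]
force: [0.7, 0.3, 0.3]
opening: 0.0929
gripper_force: 0.0
```

```bash
cat > m5.py <<'E'
from h import *
out={}
ims={}
for c in CM: ims[c]=robot.read_camera(c);out[c]=robot.outline_of(c,"hub_a")
for c in CM: print(c,[(np.round(ray(c,o['pixel'],.02)[0][:2],3).tolist(),round(o['conf'],2)) for o in out[c]])
S=ims['scene'];q=proj('scene',[.53,.285,.02])[0]
a=cv2.resize(cv2.getRectSubPix(S,(100,100),tuple(map(float,q))),(500,500),interpolation=cv2.INTER_CUBIC)
cv2.imwrite('pics/home2.png',a[:,:,::-1])
import sys
for g in [(.579,-.0746),(.483,.1252),(.4756,-.1394)]:
    ms={}
    for c in CM:
        q=proj(c,[*g,.025])[0];d=[np.linalg.norm(np.array(o['pixel'])-q) for o in out[c]];i=int(np.argmin(d))
        if d[i]<14: ms[c]=out[c][i]['pixels']
    if ms:
        p,s=fit("hub",ms,g);print(g,list(ms),np.round(p[:2],4),np.degrees(p[2]).round(1),round(s,3))
E
python3 m5.py
```

```text
scene [([0.475, -0.141], 0.83), ([0.398, 0.075], 0.76), ([0.577, 0.281], 0.75), ([0.36, -0.088], 0.69), ([0.496, 0.13], 0.67), ([0.708, 0.312], 0.33)]
top [([0.581, 0.276], 0.79), ([0.36, -0.101], 0.71), ([0.582, -0.087], 0.65), ([0.385, 0.053], 0.56), ([0.476, 0.115], 0.49)]
(0.579, -0.0746) ['top'] [ 0.5774 -0.0759] 57.5 0.881
(0.483, 0.1252) ['scene', 'top'] [0.4835 0.1253] 55.1 0.886
(0.4756, -0.1394) ['scene'] [ 0.4764 -0.1389] 39.6 0.835
```

View pics/home2.png

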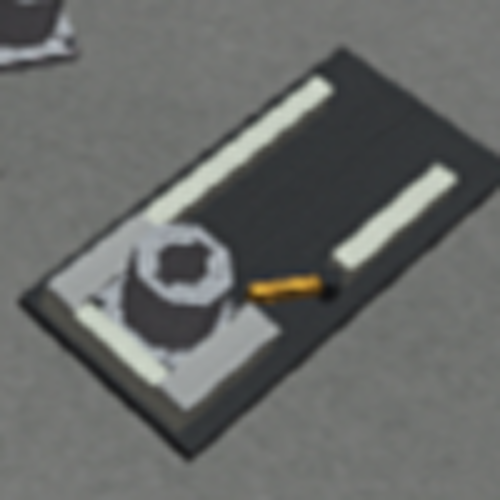

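The hub is home and the pawl sits at its original rest slant behind the flange (crop (285,290)). Hub 2 is next, then the tray.

```bash
python3 -c "
from h import *
plan((.4833,.1253,.15,54.5),(.4833,.1253,.0226,54.5))"
```

```text
now [0.4029 0.2955 0.2308] a 83.33 open 0.0929 t 26.875 F [0.6 0.2 0.4]
[np.float64(-0.1597), np.float64(0.0996), np.float64(0.0808), np.float64(0.0), np.float64(0.0), np.float64(28.8)] n>=3.3
[np.float64(-0.1597), np.float64(0.0996), np.float64(0.2082), np.float64(0.0), np.float64(0.0), np.float64(28.8)] n>=2.0
```

>>> {"method": "carry_out", "body": {
  "rows": [
    [-0.05,0.03,0.03,0,0,10],
    [-0.11,0.07,0.06,0,0,20],
    [-0.1597,0.0996,0.08,0,0,28.8],
    [-0.1597,0.0996,0.08,0,0,28.8],
    [-0.1597,0.0996,0.14,0,0,28.8],
    [-0.1597,0.0996,0.19,0,0,28.8],
    [-0.1597,0.0996,0.208,0,0,28.8],
    [-0.1597,0.0996,0.208,0,0,28.8],
    [-0.1597,0.0996,0.208,0,0,28.8]
  ]
}}

```text
t: 28.0
tool_pos: [0.4843, 0.1262, 0.0252]
orientation: [2.79, 1.441, 0.005]
force: [0.1, -0.9, -0.3]
opening: 0.0928
gripper_force: 0.0
```

>>> {"method": "carry_out", "body": {
  "rows": [
    [0,0,0,0,0,0],
    [0,0,0,0,0,0],
    [0,0,0,0,0,0],
    [0,0,0,0,0,0],
    [0,0,0,0,0,0],
    [0,0,0,0,0,0],
    [0,0,0,0,0,0],
    [0,0,0,0,0,0],
    [0,0,0,0,0,0]
  ],
  "jaw": 255,
  "force": 30
}}

```text
t: 29.12
tool_pos: [0.4823, 0.1256, 0.0228]
orientation: [2.792, 1.441, -0.0]
force: [0.8, -0.9, -1.4]
opening: 0.0379
gripper_force: 30.0
```

>>> {"method": "carry_out", "body": {
  "rows": [
    [0,0,-0.05,0,0,0],
    [0,0,-0.11,0,0,0],
    [0,0,-0.12,0,0,0],
    [0,0,-0.12,0,0,0],
    [0,0,-0.12,0,0,0]
  ]
}}

```text
t: 29.75
tool_pos: [0.4808, 0.1254, 0.1404]
orientation: [-2.791, -1.44, 0.006]
force: [0.2, -0.1, -2.0]
opening: 0.0375
gripper_force: 30.0
```

```bash
python3 -c "
from h import *
plan((.4401,-.3457,.142,83.8),(.4401,-.3457,.029,83.8))"
```

```text
now [0.4808 0.1254 0.1404] a 54.59 open 0.0375 t 29.75 F [ 0.2 -0.1 -2. ]
[np.float64(-0.4075), np.float64(0.2398), np.float64(-0.0012), np.float64(-0.2), np.float64(0.1), np.float64(-29.2)] n>=7.6
[np.float64(-0.4072), np.float64(0.2401), np.float64(0.1118), np.float64(-0.2), np.float64(0.1), np.float64(-29.2)] n>=1.8
```

>>> {"method": "carry_out", "body": {
  "rows": [
    [-0.05,0.03,0,0,0,-4],
    [-0.1,0.06,0,0,0,-8],
    [-0.153,0.09,0,0,0,-12],
    [-0.204,0.12,0,0,0,-16],
    [-0.255,0.15,0,0,0,-20],
    [-0.306,0.18,0,0,0,-24],
    [-0.357,0.21,0,0,0,-27],
    [-0.4075,0.24,0,0,0,-29.2],
    [-0.4075,0.24,0,0,0,-29.2],
    [-0.4075,0.24,0.05,0,0,-29.2],
    [-0.4075,0.24,0.09,0,0,-29.2],
    [-0.4075,0.24,0.09,0,0,-29.2]
  ]
}}

```text
t: 31.25
tool_pos: [0.4383, -0.3414, 0.0472]
orientation: [-2.33, -2.091, 0.001]
force: [0.1, 0.3, -2.4]
opening: 0.038
gripper_force: 30.0
```

>>> {"method": "carry_out", "body": {
  "rows": [
    [0,0,0.015,0,0,0],
    [0,0,0.023,0,0,0],
    [0,0,0.023,0,0,0],
    [0,0,0.023,0,0,0]
  ]
}}

```text
t: 31.75
tool_pos: [0.4423, -0.346, 0.0307]
orientation: [2.337, 2.097, 0.0]
force: [-0.4, 0.4, -2.1]
opening: 0.0378
gripper_force: 30.0
```

>>> {"method": "carry_out", "body": {
  "rows": [
    [0,0,0.0025,0,0,0],
    [0,0,0.0028,0,0,0],
    [0,0,0.0028,0,0,0]
  ]
}}

```text
t: 32.12
tool_pos: [0.4423, -0.346, 0.0278]
orientation: [2.337, 2.097, 0.0]
force: [-0.1, 0.6, 4.4]
opening: 0.0375
gripper_force: 30.0
```

>>> {"method": "carry_out", "body": {
  "rows": [
    [0,0,0,0,0,0],
    [0,0,0,0,0,0],
    [0,0,0,0,0,0],
    [0,0,-0.03,0,0,0],
    [0,0,-0.09,0,0,0],
    [0,0,-0.13,0,0,0],
    [0,0,-0.13,0,0,0],
    [0,0,-0.13,0,0,0]
  ],
  "jaw": 104
}}

```text
t: 33.12
tool_pos: [0.4415, -0.3453, 0.1563]
orientation: [-2.338, -2.097, 0.0]
force: [-0.2, -0.0, 0.1]
opening: 0.0549
gripper_force: 0.0
```

```bash
cat > m6.py <<'E'
from h import *
import sys
g=(float(sys.argv[1]),float(sys.argv[2]))
ms={};L={}
for c in CM:
    robot.read_camera(c);L[c]=robot.outline_of(c,"hub_a")
    print(c,[(np.round(ray(c,o['pixel'],.02)[0][:2],3).tolist(),round(o['conf'],2)) for o in L[c]])
    q=proj(c,[*g,.025])[0];d=[np.linalg.norm(np.array(o['pixel'])-q) for o in L[c]];i=int(np.argmin(d))
    if d[i]<14: ms[c]=L[c][i]['pixels']
p,s=fit("hub",ms,g);print(list(ms),np.round(p[:2],4),np.degrees(p[2]).round(1),round(s,3))
for c in ms: q,s=fit("hub",{c:ms[c]},p);print(c,np.round(q[:2],4),np.degrees(q[2]).round(1),round(s,3))
plan(*[(p[0],p[1],z,float(sys.argv[3])) for z in (.14,.0228)])
E
python3 m6.py .4764 -.139 78
```

```text
scene [([0.574, 0.282], 0.92), ([0.39, 0.072], 0.83), ([0.481, -0.134], 0.82), ([0.45, -0.338], 0.77), ([0.358, -0.098], 0.63), ([0.583, -0.063], 0.61)]
top [([0.368, -0.105], 0.83), ([0.465, -0.139], 0.72), ([0.582, -0.079], 0.7), ([0.443, -0.335], 0.62), ([0.388, 0.047], 0.61), ([0.573, 0.285], 0.54)]
['scene', 'top'] [ 0.4753 -0.1397] -59.9 0.873
scene [ 0.4771 -0.1381] -55.3 0.933
top [ 0.4749 -0.1407] -60.0 0.853
now [ 0.441  -0.3448  0.1551] a 83.79 open 0.0551 t 33.325 F [0.9 0.3 0.4]
[np.float64(0.2075), np.float64(0.0119), np.float64(0.0155), np.float64(-0.1), np.float64(-0.1), np.float64(5.8)] n>=3.3
[np.float64(0.2073), np.float64(0.0122), np.float64(0.1327), np.float64(-0.1), np.float64(-0.1), np.float64(5.8)] n>=1.9
```

```bash
python3 -c "
from h import *
plan((.4755,-.1393,.15,32),(.4755,-.1393,.0228,32))"
```

```text
now [ 0.441  -0.3448  0.1551] a 83.79 open 0.0551 t 33.325 F [0.9 0.3 0.4]
[np.float64(0.208), np.float64(0.0121), np.float64(0.0055), np.float64(-0.2), np.float64(-0.0), np.float64(51.8)] n>=4.8
[np.float64(0.2077), np.float64(0.0124), np.float64(0.1327), np.float64(-0.2), np.float64(-0.0), np.float64(51.8)] n>=2.0
```

>>> {"method": "carry_out", "body": {
  "rows": [
    [0.04,0.002,0,0,0,10],
    [0.085,0.005,0,0,0,20.5],
    [0.125,0.008,0,0,0,31],
    [0.17,0.01,0,0,0,41.5],
    [0.208,0.0121,0,0,0,51.8],
    [0.208,0.0121,0,0,0,51.8],
    [0.208,0.0121,0.06,0,0,51.8],
    [0.208,0.0121,0.11,0,0,51.8],
    [0.208,0.0121,0.132,0,0,51.8],
    [0.208,0.0121,0.132,0,0,51.8],
    [0.208,0.0121,0.132,0,0,51.8]
  ],
  "jaw": 0
}}

```text
t: 34.7
tool_pos: [0.4769, -0.1409, 0.026]
orientation: [3.019, 0.867, 0.001]
force: [-0.5, 0.7, -0.3]
opening: 0.0931
gripper_force: 0.0
```

>>> {"method": "carry_out", "body": {
  "rows": [
    [0,0,0,0,0,0],
    [0,0,0,0,0,0],
    [0,0,0,0,0,0],
    [0,0,0,0,0,0],
    [0,0,0,0,0,0],
    [0,0,0,0,0,0],
    [0,0,0,0,0,0],
    [0,0,0,0,0,0],
    [0,0,0,0,0,0]
  ],
  "jaw": 255,
  "force": 30
}}

```text
t: 35.83
tool_pos: [0.4762, -0.14, 0.025]
orientation: [-3.02, -0.866, 0.0]
force: [-0.5, 1.9, 0.2]
opening: 0.0381
gripper_force: 29.9
```

>>> {"method": "carry_out", "body": {
  "rows": [
    [0,0,-0.05,0,0,0],
    [0,0,-0.11,0,0,0],
    [0,0,-0.12,0,0,0],
    [0,0,-0.12,0,0,0],
    [0,0,-0.12,0,0,0]
  ]
}}

```text
t: 36.45
tool_pos: [0.4749, -0.1396, 0.1426]
orientation: [-3.018, -0.865, 0.005]
force: [-0.5, -0.0, -2.3]
opening: 0.0381
gripper_force: 29.9
```

```bash
python3 -c "
from h import *
plan((.4481,-.2721,.142,83.8),(.4481,-.2721,.05,83.8))"
```

```text
now [ 0.4749 -0.1396  0.1426] a 31.99 open 0.0381 t 36.45 F [-0.5 -0.  -2.3]
[np.float64(-0.093), np.float64(0.0982), np.float64(0.0005), np.float64(-0.2), np.float64(0.0), np.float64(-51.8)] n>=4.8
[np.float64(-0.0928), np.float64(0.0985), np.float64(0.0925), np.float64(-0.2), np.float64(0.0), np.float64(-51.8)] n>=1.5
```

>>> {"method": "carry_out", "body": {
  "rows": [
    [-0.019,0.02,0,0,0,-10.4],
    [-0.038,0.04,0,0,0,-20.8],
    [-0.057,0.06,0,0,0,-31.2],
    [-0.076,0.08,0,0,0,-41.6],
    [-0.093,0.0982,0,0,0,-51.8],
    [-0.093,0.0982,0,0,0,-51.8],
    [-0.093,0.0982,0.05,0,0,-51.8],
    [-0.093,0.0982,0.09,0,0,-51.8],
    [-0.093,0.0982,0.105,0,0,-51.8],
    [-0.093,0.0982,0.105,0,0,-51.8],
    [-0.093,0.0982,0.105,0,0,-51.8],
    [-0.093,0.0982,0.105,0,0,-51.8]
  ]
}}

```text
t: 37.95
tool_pos: [0.4508, -0.2735, 0.0419]
orientation: [2.336, 2.095, 0.001]
force: [0.6, 0.0, -1.9]
opening: 0.0379
gripper_force: 29.9
```

>>> {"method": "carry_out", "body": {
  "rows": [
    [0,0,0.008,0,0,0],
    [0,0,0.0115,0,0,0],
    [0,0,0.0115,0,0,0],
    [0,0,0.0115,0,0,0]
  ]
}}

```text
t: 38.45
tool_pos: [0.4499, -0.2729, 0.0298]
orientation: [2.338, 2.097, 0.0]
force: [-3.9, 3.5, 11.8]
opening: 0.0377
gripper_force: 29.9
```

>>> {"method": "carry_out", "body": {
  "rows": [
    [0,0,0,0,0,0],
    [0,0,0,0,0,0],
    [0,0,0,0,0,0],
    [0,0,-0.03,0,0,0],
    [0,0,-0.09,0,0,0],
    [0,0,-0.13,0,0,0],
    [0,0,-0.13,0,0,0],
    [0,0,-0.13,0,0,0]
  ],
  "jaw": 104
}}

```text
t: 39.45
tool_pos: [0.4492, -0.2724, 0.1577]
orientation: [-2.338, -2.097, 0.0]
force: [-0.1, 1.3, -0.6]
opening: 0.0549
gripper_force: 0.0
```

```bash
python3 m6.py .579 -.075 56
```

```text
scene [([0.581, 0.277], 0.95), ([0.445, -0.285], 0.87), ([0.452, -0.341], 0.68), ([0.355, -0.093], 0.58), ([0.572, -0.069], 0.56), ([0.396, 0.073], 0.56)]
top [([0.394, 0.05], 0.86), ([0.581, -0.077], 0.76), ([0.361, -0.106], 0.74), ([0.577, 0.275], 0.6)]
['scene', 'top'] [ 0.5791 -0.0748] 58.7 0.911
scene [ 0.5796 -0.074 ] 57.1 0.938
top [ 0.5789 -0.0749] 59.2 0.889
now [ 0.4486 -0.272   0.1567] a 83.79 open 0.0553 t 39.65 F [ 0.5  0.1 -0.3]
[np.float64(0.2102), np.float64(0.1085), np.float64(0.0167), np.float64(-0.2), np.float64(-0.1), np.float64(27.8)] n>=3.8
[np.float64(0.21), np.float64(0.1088), np.float64(0.1339), np.float64(-0.2), np.float64(-0.1), np.float64(27.8)] n>=1.9
```

>>> {"method": "carry_out", "body": {
  "rows": [
    [0.05,0.025,0,0,0,6],
    [0.1,0.05,0,0,0,12],
    [0.15,0.08,0,0,0,18],
    [0.2102,0.1085,0,0,0,26.3],
    [0.2102,0.1085,0,0,0,26.3],
    [0.2102,0.1085,0.05,0,0,26.3],
    [0.2102,0.1085,0.1,0,0,26.3],
    [0.2102,0.1085,0.132,0,0,26.3],
    [0.2102,0.1085,0.132,0,0,26.3],
    [0.2102,0.1085,0.132,0,0,26.3]
  ],
  "jaw": 0
}}

```text
t: 40.9
tool_pos: [0.5806, -0.0761, 0.0277]
orientation: [2.754, 1.511, 0.001]
force: [0.8, -0.1, 0.2]
opening: 0.0928
gripper_force: 0.0
```

>>> {"method": "carry_out", "body": {
  "rows": [
    [0,0,0,0,0,0],
    [0,0,0,0,0,0],
    [0,0,0,0,0,0],
    [0,0,0,0,0,0],
    [0,0,0,0,0,0],
    [0,0,0,0,0,0],
    [0,0,0,0,0,0],
    [0,0,0,0,0,0],
    [0,0,0,0,0,0]
  ],
  "jaw": 255,
  "force": 30
}}

```text
t: 42.02
tool_pos: [0.58, -0.0753, 0.0264]
orientation: [-2.754, -1.511, 0.0]
force: [-0.5, 0.7, 0.6]
opening: 0.0374
gripper_force: 30.0
```

>>> {"method": "carry_out", "body": {
  "rows": [
    [0,0,-0.05,0,0,0],
    [0,0,-0.11,0,0,0],
    [0,0,-0.12,0,0,0],
    [0,0,-0.12,0,0,0],
    [0,0,-0.12,0,0,0]
  ]
}}

```text
t: 42.65
tool_pos: [0.5785, -0.075, 0.1438]
orientation: [-2.752, -1.51, 0.005]
force: [-0.2, -0.3, -2.7]
opening: 0.0377
gripper_force: 30.0
```

```bash
python3 -c "
from h import *
plan((.5217,-.2801,.142,83.8),(.5217,-.2801,.05,83.8),(.5137,-.3537,.142,83.8))"
```

```text
now [ 0.5785 -0.075   0.1438] a 57.49 open 0.0377 t 42.65 F [-0.2 -0.3 -2.7]
[np.float64(-0.2035), np.float64(0.0623), np.float64(0.0018), np.float64(-0.2), np.float64(0.0), np.float64(-26.3)] n>=3.4
[np.float64(-0.2033), np.float64(0.0627), np.float64(0.0938), np.float64(-0.2), np.float64(0.0), np.float64(-26.3)] n>=1.5
[np.float64(-0.2698), np.float64(0.0951), np.float64(0.0018), np.float64(-0.2), np.float64(0.0), np.float64(-26.3)] n>=1.9
```

>>> {"method": "carry_out", "body": {
  "rows": [
    [-0.05,0.015,0,0,0,-7],
    [-0.1,0.03,0,0,0,-14],
    [-0.15,0.045,0,0,0,-21],
    [-0.203,0.064,0,0,0,-26.3],
    [-0.203,0.064,0,0,0,-26.3],
    [-0.203,0.064,0.05,0,0,-26.3],
    [-0.203,0.064,0.09,0,0,-26.3],
    [-0.203,0.064,0.105,0,0,-26.3],
    [-0.203,0.064,0.105,0,0,-26.3],
    [-0.203,0.064,0.105,0,0,-26.3]
  ]
}}

```text
t: 43.9
tool_pos: [0.5263, -0.2814, 0.0433]
orientation: [2.336, 2.097, 0.001]
force: [0.5, -0.0, -1.9]
opening: 0.0376
gripper_force: 30.0
```

>>> {"method": "carry_out", "body": {
  "rows": [
    [0,0,0.008,0,0,0],
    [0,0,0.0115,0,0,0],
    [0,0,0.0115,0,0,0],
    [0,0,0.0115,0,0,0]
  ]
}}

```text
t: 44.4
tool_pos: [0.5257, -0.2814, 0.0313]
orientation: [2.337, 2.097, 0.001]
force: [-1.6, 0.9, 5.1]
opening: 0.0378
gripper_force: 30.0
```

>>> {"method": "carry_out", "body": {
  "rows": [
    [0,0,0,0,0,0],
    [0,0,0,0,0,0],
    [0,0,0,0,0,0],
    [0,0,-0.03,0,0,0],
    [0,0,-0.09,0,0,0],
    [0,0,-0.15,0,0,0],
    [0.03,0,-0.2,0,0,0],
    [0.08,0,-0.2,0,0,0],
    [0.08,0,-0.2,0,0,0],
    [0.08,0,-0.2,0,0,0]
  ],
  "jaw": 104
}}

```text
t: 45.65
tool_pos: [0.5334, -0.2015, 0.2295]
orientation: [-2.337, -2.099, 0.001]
force: [-0.1, 0.1, -0.1]
opening: 0.0551
gripper_force: 0.0
```

```bash
python3 - <<'E'
from h import *
I={c:robot.read_camera(c) for c in CM}
cv2.imwrite("pics/chk.png",np.hstack([cv2.resize(I['scene'],(400,300)),cv2.resize(I['top'],(400,300))])[:,:,::-1]) 
ms={c:robot.outline_of(c,"cap") for c in CM}
for c in CM:print(c,[(np.round(ray(c,o['pixel'],.03)[0][:2],3).tolist(),round(o['conf'],2)) for o in ms[c]])
p,s=fit("cap",{c:ms[c][0]['pixels'] for c in CM if ms[c]},(.476,0));print(np.round(p[:2],4),np.degrees(p[2]),s)
q=proj('scene',[.48,-.313,.02])[0]
cv2.imwrite("pics/tray.png",cv2.resize(cv2.getRectSubPix(I['scene'],(90,70),tuple(map(float,q))),(720,560),interpolation=cv2.INTER_CUBIC)[:,:,::-1])
plan((p[0],p[1],.15,4.1),(p[0],p[1],.018,4.1))
E
```

```text
scene [([0.479, -0.008], 0.6), ([0.521, 0.292], 0.18)]
top [([0.691, 0.023], 0.62), ([0.526, 0.297], 0.56), ([0.735, -0.208], 0.51), ([0.467, -0.004], 0.46)]
[ 0.4789 -0.001 ] 32.49638668315297 0.4726105438450414
now [ 0.5332 -0.2023  0.2293] a 83.72 open 0.0545 t 45.85 F [ 0.   0.3 -0.7]
[np.float64(0.1941), np.float64(-0.0759), np.float64(0.0794), np.float64(-0.1), np.float64(0.0), np.float64(79.6)] n>=7.4
[np.float64(0.1941), np.float64(-0.0758), np.float64(0.2114), np.float64(-0.1), np.float64(0.0), np.float64(79.6)] n>=2.1
```

View pics/tray.png

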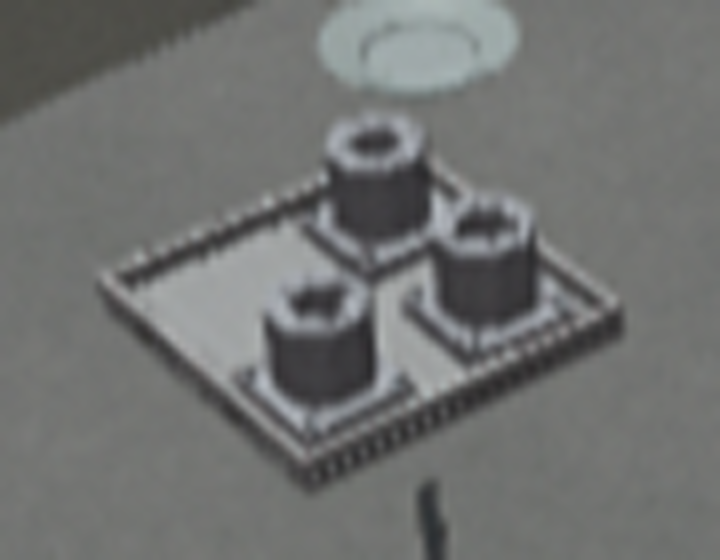

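The tray view shows all three hubs flat on the tray floor, with bores at (375,143), (487,225) and (318,298). Last is the cap, standing at about (0.476, -0.001).

```bash
python3 - <<'E'
from h import *
ms={c:[o for o in robot.outline_of(c,"cap") if np.linalg.norm(ray(c,o['pixel'],.03)[0][:2]-[.476,0])<.02] for c in CM if robot.read_camera(c) is not None}
for c in CM:
    if ms[c]: p,s=fit("cap",{c:ms[c][0]['pixels']},(.476,0));print(c,np.round(p[:2],4),np.degrees(p[2]).round(1),round(s,3))
plan((.476,-.001,.15,94),(.476,-.001,.02,94))
E
```

```text
scene [ 0.4785 -0.0005] 38.2 0.924
top [ 0.4774 -0.0022] -2.2 0.939
now [ 0.5334 -0.2019  0.2297] a 83.75 open 0.0553 t 46.05 F [-0.1  0.2  0.3]
[np.float64(0.1935), np.float64(-0.0789), np.float64(0.0798), np.float64(-0.0), np.float64(-0.0), np.float64(-10.3)] n>=3.6
[np.float64(0.1935), np.float64(-0.0789), np.float64(0.2098), np.float64(-0.0), np.float64(-0.0), np.float64(-10.3)] n>=2.1
```

>>> {"method": "carry_out", "body": {
  "rows": [
    [0.05,-0.02,0.02,0,0,-1],
    [0.1,-0.04,0.04,0,0,-2],
    [0.15,-0.06,0.06,0,0,-2],
    [0.1935,-0.0774,0.08,0,0,-2],
    [0.1935,-0.0774,0.08,0,0,-2],
    [0.1935,-0.0774,0.14,0,0,-2],
    [0.1935,-0.0774,0.19,0,0,-2],
    [0.1935,-0.0774,0.2098,0,0,-2],
    [0.1935,-0.0774,0.2098,0,0,-2],
    [0.1935,-0.0774,0.2098,0,0,-2],
    [0.1935,-0.0774,0.2098,0,0,-2]
  ],
  "jaw": 0
}}

```text
t: 47.42
tool_pos: [0.4792, -0.0012, 0.022]
orientation: [2.3, 2.136, 0.003]
force: [-0.8, 0.7, 0.6]
opening: 0.093
gripper_force: 0.0
```

>>> {"method": "carry_out", "body": {
  "rows": [
    [0,0,0,0,0,0],
    [0,0,0,0,0,0],
    [0,0,0,0,0,0],
    [0,0,0,0,0,0],
    [0,0,0,0,0,0],
    [0,0,0,0,0,0],
    [0,0,0,0,0,0],
    [0,0,0,0,0,0],
    [0,0,0,0,0,0]
  ],
  "jaw": 255,
  "force": 20
}}

```text
t: 48.55
tool_pos: [0.4776, -0.0007, 0.0202]
orientation: [-2.301, -2.138, 0.0]
force: [0.5, 0.4, -0.2]
opening: 0.0354
gripper_force: 20.0
```

>>> {"method": "carry_out", "body": {
  "rows": [
    [0,0,-0.05,0,0,0],
    [0,0,-0.11,0,0,0],
    [0,0,-0.12,0,0,0],
    [0,0,-0.12,0,0,0],
    [0,0,-0.12,0,0,0]
  ]
}}

```text
t: 49.18
tool_pos: [0.4763, -0.0006, 0.1381]
orientation: [-2.3, -2.137, 0.003]
force: [-0.9, 0.5, -0.9]
opening: 0.0358
gripper_force: 20.0
```

```bash
python3 -c "
from h import *
plan((.6911,.0246,.14,42),(.6911,.0246,.08,42))"
```

```text
now [ 0.4763 -0.0006  0.1381] a 85.79 open 0.0358 t 49.175 F [-0.9  0.5 -0.9]
[np.float64(0.0409), np.float64(0.2124), np.float64(-0.0025), np.float64(-0.2), np.float64(0.1), np.float64(43.8)] n>=4.1
[np.float64(0.0409), np.float64(0.2126), np.float64(0.0575), np.float64(-0.2), np.float64(0.1), np.float64(43.8)] n>=1.0
```

>>> {"method": "carry_out", "body": {
  "rows": [
    [0.01,0.05,0,0,0,10],
    [0.02,0.1,0,0,0,20],
    [0.03,0.15,0,0,0,30],
    [0.04,0.2,0,0,0,40],
    [0.0405,0.2115,0,0,0,43.8],
    [0.0405,0.2115,0,0,0,43.8],
    [0.0405,0.2115,0.04,0,0,43.8],
    [0.0405,0.2115,0.06,0,0,43.8],
    [0.0405,0.2115,0.06,0,0,43.8],
    [0.0405,0.2115,0.06,0,0,43.8],
    [0.0405,0.2115,0.06,0,0,43.8]
  ]
}}

```text
t: 50.55
tool_pos: [0.6926, 0.0241, 0.0823]
orientation: [2.932, 1.126, 0.004]
force: [-0.0, -0.6, -0.2]
opening: 0.0358
gripper_force: 20.0
```

```bash
python3 -c "
from h import *
plan((.6911,.0246,.068,42),(.6911,.0246,.034,42))"
```

```text
now [0.6926 0.0241 0.0823] a 42.0 open 0.0358 t 50.55 F [-0.  -0.6 -0.2]
[np.float64(-0.0008), np.float64(-0.0014), np.float64(0.0143), np.float64(0.1), np.float64(-0.1), np.float64(0.0)] n>=0.2
[np.float64(-0.0009), np.float64(-0.0015), np.float64(0.0483), np.float64(0.1), np.float64(-0.1), np.float64(0.0)] n>=0.5
```

>>> {"method": "carry_out", "body": {
  "rows": [
    [0,0,0.006,0,0,0],
    [0,0,0.01,0,0,0],
    [0,0,0.014,0,0,0],
    [0,0,0.018,0,0,0],
    [0,0,0.018,0,0,0],
    [0,0,0.018,0,0,0]
  ]
}}

```text
t: 51.3
tool_pos: [0.6915, 0.0242, 0.0622]
orientation: [-2.933, -1.126, 0.0]
force: [0.1, 0.7, -0.5]
opening: 0.0358
gripper_force: 20.0
```

Bottom at about 0.042, already over the shaft with no contact force; going down the rest.

>>> {"method": "carry_out", "body": {
  "rows": [
    [0,0,0.007,0,0,0],
    [0,0,0.014,0,0,0],
    [0,0,0.021,0,0,0],
    [0,0,0.026,0,0,0],
    [0,0,0.0285,0,0,0],
    [0,0,0.0285,0,0,0],
    [0,0,0.0285,0,0,0]
  ]
}}

```text
t: 52.18
tool_pos: [0.6915, 0.0242, 0.0338]
orientation: [-2.933, -1.126, -0.0]
force: [-0.9, 0.6, -1.0]
opening: 0.0363
gripper_force: 20.0
```

>>> {"method": "carry_out", "body": {
  "rows": [
    [0,0,0,0,0,0],
    [0,0,0,0,0,0],
    [0,0,0,0,0,0],
    [0,0,0,0,0,0],
    [0,0,-0.03,0,0,0],
    [0,0,-0.08,0,0,0],
    [0,0,-0.13,0,0,0],
    [0,0,-0.18,0,0,0],
    [-0.1,-0.1,-0.2,0,0,0],
    [-0.12,-0.14,-0.2,0,0,0],
    [-0.12,-0.14,-0.2,0,0,0],
    [-0.12,-0.14,-0.2,0,0,0]
  ],
  "jaw": 104
}}

```text
t: 53.68
tool_pos: [0.5048, 0.0487, 0.2336]
orientation: [-2.932, -1.127, 0.001]
force: [0.6, 0.1, -0.3]
opening: 0.0548
gripper_force: 0.0
```

```bash
python3 - <<'E'
from h import *
I={c:robot.read_camera(c) for c in CM}
o=[]
for X,h in(([.69,.024,.03],30),([.55,.285,.02],45)):
    q=proj('scene',X)[0];o.append(cv2.resize(cv2.getRectSubPix(I['scene'],(2*h,2*h),tuple(map(float,q))),(400,400),interpolation=cv2.INTER_CUBIC))
cv2.imwrite("pics/fin.png",np.hstack(o)[:,:,::-1])
ms={c:[k for k in robot.outline_of(c,"cap") if np.linalg.norm(ray(c,k['pixel'],.035)[0][:2]-[.69,.024])<.03] for c in CM}
for c in CM:
    if ms[c]:
        for z in(.013,.025): p,s=fit("cap",{c:ms[c][0]['pixels']},(.69,.024),z);print(c,z,np.round(p[:2],4),round(s,3))
E
```

```text
scene 0.013 [0.6925 0.0233] 0.93
scene 0.025 [0.6987 0.0307] 0.94
top 0.013 [0.6842 0.0121] 0.244
top 0.025 [0.6808 0.0078] 0.239
```

View pics/fin.png

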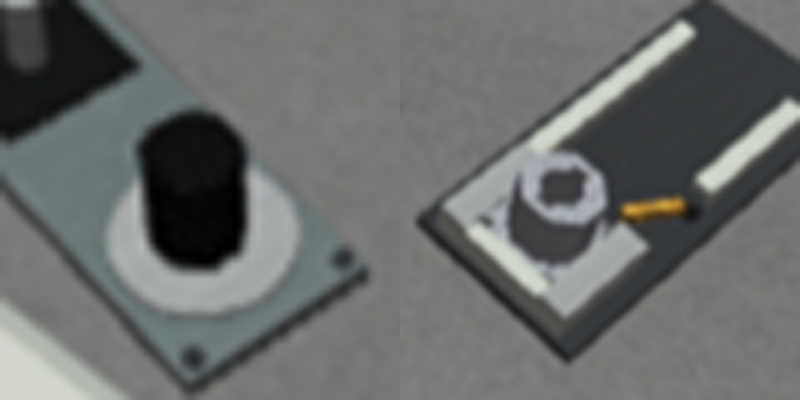

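The cap stands upright and down on the disc (195,190). The hub is home with the pawl out (655,208). One quick check of the hub positions, then hand in.

```bash
python3 - <<'E'
from h import *
robot.read_camera("scene")
L=robot.outline_of("scene","hub_a");P=[ray("scene",o['pixel'],.025)[0][:2] for o in L]
print(np.round(P,3).tolist())
tgt=[(.4423,-.346),(.4499,-.2729),(.5257,-.2814),(.58,.2753)]
d=[min(np.linalg.norm(p-np.array(t)) for p in P) for t in tgt];print(np.round(d,3))
if max(d)<.016: print(robot.close_job())
E
```

```text
[[0.572, 0.276], [0.405, 0.082], [0.524, -0.267], [0.457, -0.336], [0.369, -0.084], [0.362, -0.401], [0.462, -0.261]]
[0.018 0.017 0.014 0.008]
```

The offsets are the same shift for all three tray hubs, which is a mask-centroid bias, so nothing has moved. Handing in.

```bash
python3 -c "
from plant import robot
print(robot.close_job())"
```

```text
the job is handed in; nothing more can be done
None
```

I handed the job in at about 54 s, and the hand-in returned no verdict: hub_b went fully down on the test shaft and is now home in the slide with the pawl out, the other three hubs are flat in the tray, and the cap is back over the test shaft.

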